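# Clear the balance and weigh the brass clamp

## Robot

A 7-joint arm with a two-finger parallel gripper is mounted at the origin on the work surface. World frame = base frame: x ahead of the robot, y to its left, z up, the work surface at z = 0. Lengths are in m, angles in rad, forces in N, time in s.
With the tool pointing down it reaches from about 0.375 to 0.925 m from the base axis. Payload 3.1 kg.
Tool frame: the origin (TCP) lies midway between the tips of the shut fingers; the grasp point (between the pads) lies env.grip_point_offset behind it (env.grip_point_offset is the distance from the TCP to the grasp point, in m); z points along the fingers, x is the direction in which the jaws open and shut, and the axes are right-handed (so a half turn about z gives the same grasp; the last joint's range is limited). The gripper opens to 85 mm and grips with 20 to 120 N. Pads are 22 mm wide; open, the fingers measure 114 mm over their backs; the gripper's body (76 mm by 85 mm) begins 54 mm behind the grasp point. The pads swing forward as they close: fully open they stand 13 mm farther back than shut.
Start: joints at [-0.098, 0.383, 0.044, 1.598, -0.018, 1.161, -0.05], TCP at [0.65, 0, 0.201] pointing down, gripper open.
Joint ranges: [-2.61, 2.61], [-0.41, 2.15], [-1.48, 1.57], [0, 2.5], [-1.57, 4.71], [0.05, 1.97], [-2.85, 2.85]. Speed limits (rad/s): [2.79, 2.79, 3.14, 3.14, 3.14, 3.14, 3.14].

## Interface

Orientations are given as a unit quaternion [x, y, z, w].
In Python, from bench import env gives the robot as it stands.
- The arm moves only by the shell command python3 -m jog 'ROWS' [FORCE]. ROWS is JSON, one flat list of numbers, 5 for each row, row after row: the gripper's target within -1 to 1 (fully open at 1, half-way at 0, shut at -1), then the shift along the tool's x, y, z in cm, then the turn about the tool's z in degrees. In form: [claw, tx, ty, tz, turn, claw, tx, ty, tz, turn, ...]. A call has 1 to 8 rows; each row shifts and turns the pose as measured when the row begins, along the tool's axes as they then stand; what a row does not reach is not made up. A row lasts 1/10 s, in which the tool goes at most 50 mm and 8.59 degrees, less where a joint would pass 70% of its speed; a pose out of reach is approached as far as the arm can. A call is refused whole if a number of a shift passes 5 or a number of a turn 8.59, either way. A call with a gripper value outside its range is refused whole. The fingers move at their own pace and stop on an object; FORCE is the grip in N (left out, the last holds). Time passes only in rows, so rows that do not move let the fingers close. It gives the time, the measured TCP pose, the force and the opening at its end, in the units of the state.
- env.read_state(): the state, without advancing time (a new reading comes with each control period).
- env.camera(name): name is "scene" or "side" or "wrist"; returns the picture (400x640x3 uint8, red, green, blue); there is no depth.
- env.camera_params(name): a dict with "fx", "fy", "cx", "cy" (pixels), "k1" (the pictures are not rectified: a ray, as slopes to the right and down, at radius r is drawn at 1 + k1 r^2 times it, then the intrinsics apply), "rvec" (rotation vector, rad) and "tvec" (3), from world to camera coordinates, as OpenCV has them. Camera axes: x right, y down, z forward; pixel columns grow to the right and rows downward; lengths in m; the calibration is good to about 2 mm. A picture is of the moment at which its call begins: read the wrist's pose just before it. camera_params takes no time and is no camera call; for the wrist camera it gives the pose at the moment of the call.
- env.hand_in(): hands the job in, once; it reports no verdict.
The state is a dict: "t": time; "joint_pos": joint angles; "joint_vel": joint speeds; "joint_torque": joint torques, N m; "position": TCP position; "orientation": TCP orientation; "wrist_force": force on the tool from outside, world axes, zero at the start; "moment": the same for the moment, N m; "width": opening from 0.0 (shut) to 1.0 (fully open).
Only numpy, scipy, OpenCV 4.12 (cv2) and the standard library are available. Lean on these libraries where they do the work, as an engineer would, in place of code of your own. Each camera call takes 0.05 s, during which the arm holds its last target.

## Task

Free the balance: lift the steel pot off its pan by the arched handle, keeping it upright, and set it down gently so that it stands wholly on the cork mat. Then take the brass clamp out of the parts tray and lay it gently in the middle of the balance pan, so that it can be weighed. Do not press hard on the balance or knock it, and leave the other parts in the tray.

Things in the scene. Friction and masses are not known exactly. Their poses are not given: they have to be found in the camera images.
- pot_grip (a point): middle of the black grip on the pot's fixed (not hinged) arched handle. The grip is a bar 56 mm long (y axis), 14 mm wide (x axis, the direction to pinch it) and 14 mm high; z is the pot's axis, up. It stands on the pot's axis 140 mm above the pot's underside, with 53 mm of free space between it and the rim. The whole pot weighs 0.3 to 0.6 kg.
- pot_center (a point): centre of the steel pot's body, on its axis 40 mm above its underside. The open pot is 96 mm in diameter and 80 mm high; z is its axis, up. The handle's two legs rise at its +y and -y sides and reach 54 mm from the axis. It starts on the balance pan.
- mat_center (a point): centre of the top face of the fixed cork mat, 170 x 170 mm and 5 mm thick, on the bench to one side of the balance (either side). x and y along its edges.
- pan_center (a point): centre of the top face of the balance's round aluminium pan, 150 mm in diameter, top 75 mm above the bench. The pan does not move. Its x axis points to the back of the balance; the cream balance housing is 240 mm (x) by 180 mm (y), 55 mm high, its centre 35 mm from the pan's centre towards -x; its display lies on the -x end. Nothing may press on or strike the balance with more than 80 N.
- tray_in (a point): centre of the inner floor (4 mm above the bench) of the fixed white parts tray, outside 200 mm (x) by 240 mm (y), rim 28 mm above the bench, walls 4 mm. Well beyond the work (far side of the balance, x over 0.75 m) stand an amber jar and a white dish that play no part. The tray lies on the other side of the balance from the mat. In it lie three bars side by side, roughly along its x axis in any order (brass, steel, blue), and the black bar across its +x end.
- clamp_center (a point): centre of the brass bar clamp in the tray, half-way up: a brass bar 100 mm long (its x axis), 20 mm wide (y), 20 mm high (z), with a round dark thumb-screw, 16 mm across, standing 14 mm above its top face, 36 mm from its centre towards +x. This is the part to weigh, 0.15 to 0.31 kg, balanced near its centre. At least 25 mm free on both sides at its middle.
- steel_clamp_center (a point): centre of the steel-grey bar clamp in the tray, half-way up: a steel-grey bar 100 mm long (its x axis), 20 mm wide (y), 20 mm high (z), with a round black thumb-screw, 16 mm across, standing 14 mm above its top face, 36 mm from its centre towards +x. Stays in the tray.
- blue_bar_center (a point): centre of the blue bar clamp in the tray, half-way up: a blue bar 100 mm long (its x axis), 20 mm wide (y), 20 mm high (z), with a round steel thumb-screw, 16 mm across, standing 14 mm above its top face, 36 mm from its centre towards +x. Stays in the tray.
- black_bar_center (a point): centre of a plain black bar, 120 mm long (y axis), 14 x 14 mm. Stays in the tray.
- pot: the steel pot as a whole, origin at the centre of its underside, z up.
- clamp: the brass clamp as a whole, origin at the centre of its underside, x along it.
- balance: the balance with its pan, origin at the centre of the housing's underside on the bench, x to its back.
- pan: the pan, origin at the centre of its underside, 8 mm below its top face.
- mat: the cork mat, origin at the centre of its underside.

How it is judged:
On the way, in this order (a step that is already met when the one before it is completed fails the run):
1. the pot stands on the cork mat, let go (horizontal distance between pot_center and mat_center below 0.036 m and angle between pot_center's own z axis and vertical below 0.08 rad and z of pot_center in the frame of mat_center below 0.045 m and contact force between pot and the fingers below 0.1 N and contact force between pot and mat above 1 N), for 0.2 s.
2. then the brass clamp lies on the balance pan, let go (horizontal distance between clamp_center and pan_center below 0.035 m and angle between clamp_center's own x axis and vertical above 1.45 rad and z of clamp_center in the frame of pan_center between 0.005 and 0.016 m and contact force between clamp and pan above 0.8 N and contact force between clamp and the fingers below 0.1 N), for 0.2 s.
At the end, for the whole second after the job is handed in: The pot stands upright (within 0.08 rad) on the mat, its axis within 36 mm of the mat's centre; the brass clamp lies level on the balance pan, its centre within 35 mm of the pan's centre; both are at rest and released; the steel, blue and black bars are still in the tray (all of step 1 and all of step 2 and linear speed of each of pot, clamp below 0.02 m/s and z of each of steel_clamp_center, blue_bar_center, black_bar_center in the frame of tray_in below 0.028 m and x of steel_clamp_center in the frame of tray_in between -0.1 and 0.1 m and y of steel_clamp_center in the frame of tray_in between -0.12 and 0.12 m and x of blue_bar_center in the frame of tray_in between -0.1 and 0.1 m and y of blue_bar_center in the frame of tray_in between -0.12 and 0.12 m and x of black_bar_center in the frame of tray_in between -0.1 and 0.1 m and y of black_bar_center in the frame of tray_in between -0.12 and 0.12 m and contact force between pot and balance below 0.1 N); the robot touches nothing.
It fails at once if the pot is tipped by more than 0.45 rad (angle between pot_center's own z axis and vertical above 0.45 rad).
It fails at once if the balance or its pan is pressed or struck with more than 80 N (contact force between balance and anything else above 80 N).
It fails at once if the pot is dropped or slammed onto the mat (faster than 0.4 m/s within 10 mm of standing on it) (z of pot_center in the frame of mat_center below 0.05 m and horizontal distance between pot_center and mat_center below 0.1 m and linear speed of pot above 0.4 m/s).
It fails at once if the clamp is dropped or slammed onto the pan (faster than 0.4 m/s within 10 mm of lying on it) (z of clamp_center in the frame of pan_center between 0 and 0.02 m and horizontal distance between clamp_center and pan_center below 0.075 m and linear speed of clamp above 0.4 m/s).
It also fails if it takes over 59 s, if anything falls off the work surface, if the arm or the gripper's body presses on something with over 40 N, if the wrist force passes 120 N, or if a joint passes its speed limit or range.

## Working session

There is one attempt and no reset: what is moved stays moved. The work goes in short steps, Python scripts to look and compute and a shell command to move; the robot and the scene stay as the last step left them, time stands still between calls to the robot, and variables do not carry over. Pictures are saved under pics/ and viewed, and the job is handed in when it is done.

```bash
mkdir -p pics; ls; cat > h.py <<'E'
import numpy as np, cv2, json
from bench import env
def snap(n,f):
    im=env.camera(n); cv2.imwrite(f'pics/{f}.png',im[:,:,::-1]); return im
def ray(P,uv):
    K=np.array([[P['fx'],0,P['cx']],[0,P['fy'],P['cy']],[0,0,1]])
    # distortion forward: x*(1+k1 r^2) -> OpenCV k1
    p=cv2.undistortPoints(np.array([[uv]],float),K,np.array([P['k1'],0,0,0.]))[0,0]
    R=cv2.Rodrigues(np.array(P['rvec'],float))[0]; t=np.array(P['tvec'],float).ravel()
    return -R.T@t, R.T@np.array([p[0],p[1],1.])
def onz(P,uv,z):
    o,d=ray(P,uv); return o+d*(z-o[2])/d[2]
def proj(P,X):
    K=np.array([[P['fx'],0,P['cx']],[0,P['fy'],P['cy']],[0,0,1]])
    return cv2.projectPoints(np.array(X,float).reshape(-1,1,3),np.array(P['rvec'],float),np.array(P['tvec'],float),K,np.array([P['k1'],0,0,0.]))[0][:,0]
def S():
    s=env.read_state(); print({k:np.round(s[k],4).tolist() for k in ('t','position','orientation','wrist_force','width')}); return s
E
python3 - <<'E'
from h import *
print(env.grip_point_offset); s=S()
for n in('scene','side','wrist'):
    print(n,env.camera_params(n)); snap(n,n+'0')
E
```

```text
pics
0.0187
{'t': 0.0, 'position': [0.649, -0.0, 0.1992], 'orientation': [1.0, 0.0, -0.0013, 0.0001], 'wrist_force': [-0.0237, 0.2279, -0.0137], 'width': 0.9975}
scene {'fx': 468.8629492076002, 'fy': 468.8629492076002, 'cx': 319.28775643699305, 'cy': 199.11613129009092, 'k1': -0.06431812926376068, 'rvec': array([ 1.11866076,  2.62448609, -0.70033459]), 'tvec': array([ 0.34650885, -0.25559735,  1.51266171])}
side {'fx': 477.4756727284719, 'fy': 477.4756727284719, 'cx': 310.68030388366105, 'cy': 203.1885621724795, 'k1': -0.06980570025984148, 'rvec': array([ 2.16845239, -0.07046641,  0.01734066]), 'tvec': array([-0.52310885,  0.16101796,  1.36442374])}
wrist {'fx': 348.7682355552324, 'fy': 348.7682355552324, 'cx': 319.8183529039581, 'cy': 201.07906385840596, 'k1': -0.07552684743235005, 'rvec': array([-2.84378524e+00,  1.62048251e-03,  1.64294852e-03]), 'tvec': array([-0.64976734, -0.03730745,  0.37913142])}
```

View pics/scene0.png

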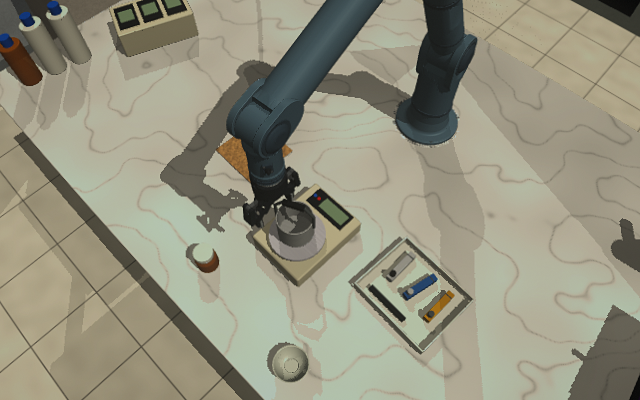

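View pics/side0.png

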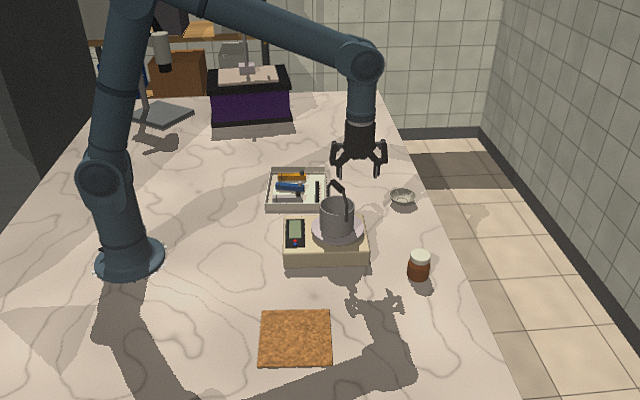

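View pics/wrist0.png

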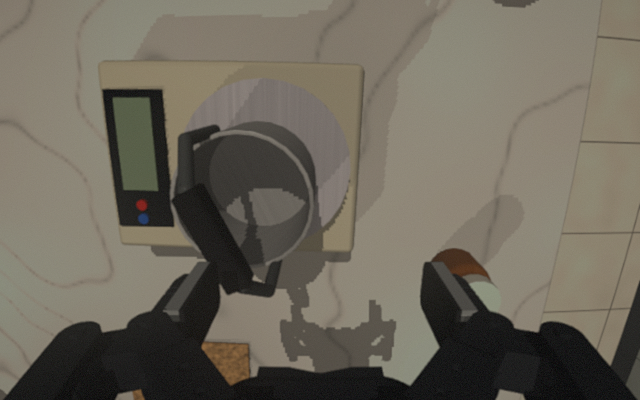

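The side view shows the mat (orange square, about (262–333, 310–367)) on the −y side and the tray at +y. The wrist view shows the black grip from (190,190) to (240,288), skewed with respect to the balance. Next I'll measure these points.

```bash
python3 - <<'E'
from h import *
ps,pc,pw=[env.camera_params(n) for n in('side','scene','wrist')]
for n,P in(('side',ps),('scene',pc),('wrist',pw)): print(n,ray(P,(320,200))[0].round(3))
side,sc,wr=[cv2.imread(f'pics/{n}0.png') for n in('side','scene','wrist')]
def blob(im,lo,hi,roi=None):
    m=cv2.inRange(cv2.cvtColor(im,cv2.COLOR_BGR2HSV),lo,hi)
    if roi: k=np.zeros_like(m);x0,y0,x1,y1=roi;k[y0:y1,x0:x1]=1;m=m*k
    c=cv2.findContours(m,0,2)[0]; return max(c,key=cv2.contourArea)
c=blob(side,(8,100,80),(25,255,255),(230,290,360,390))
q=cv2.approxPolyDP(c,6,True)[:,0]; print('mat px',q.tolist())
W=np.array([onz(ps,p,0.005) for p in q]); print(W.round(4),W.mean(0))
for nm,lo,hi in(('brass',(12,120,60),(30,255,255)),('blue',(100,100,40),(130,255,255))):
  for im,P,roi in((side,ps,(260,160,335,215)),(sc,pc,(350,240,480,350))):
    c=blob(im,lo,hi,roi); r=cv2.minAreaRect(c); print(nm,cv2.contourArea(c),np.round(r[0],1),np.round(r[1],1), onz(P,r[0],0.014).round(4))
    b=cv2.boxPoints(r); print(np.array([onz(P,p,0.024) for p in b]).round(3).tolist())
print('grip',[onz(pw,p,.222).round(4).tolist() for p in ((177,197),(203,184),(251,282),(227,293))])
print('housing',[onz(pw,p,.055).round(4).tolist() for p in((99,61),(363,66),(352,251),(121,244))])
cv2.imwrite('pics/z.png',cv2.resize(wr[50:310,80:380],None,fx=2.3,fy=2.3,interpolation=2))
E
```

```text
side [ 0.476 -1.065  0.894]
scene [0.945 0.424 1.183]
wrist [0.65  0.075 0.373]
mat px [[328, 309], [262, 311], [257, 366], [332, 365]]
[[ 0.554  -0.235   0.005 ]
 [ 0.3891 -0.2303  0.005 ]
 [ 0.382  -0.3945  0.005 ]
 [ 0.5483 -0.4028  0.005 ]] [ 0.4683468  -0.31565662  0.005     ]
brass 129.0 [293.5 176.5] [ 7. 23.] [0.4856 0.3972 0.014 ]
[[0.445, 0.408, 0.024], [0.527, 0.401, 0.024], [0.525, 0.354, 0.024], [0.445, 0.36, 0.024]]
brass 271.5 [438.5 306. ] [ 7.8 37.5] [0.4751 0.3987 0.014 ]
[[0.529, 0.386, 0.024], [0.426, 0.393, 0.024], [0.428, 0.412, 0.024], [0.53, 0.405, 0.024]]
blue 107.5 [291.4 186.5] [23.7  6.4] [0.4767 0.331  0.014 ]
[[0.435, 0.307, 0.024], [0.438, 0.348, 0.024], [0.519, 0.324, 0.024], [0.514, 0.284, 0.024]]
blue 199.5 [420. 286.] [ 8.3 36.1] [0.4654 0.3309 0.014 ]
[[0.514, 0.31, 0.024], [0.417, 0.333, 0.024], [0.424, 0.354, 0.024], [0.52, 0.33, 0.024]]
grip [[0.5849, 0.0304, 0.222], [0.5976, 0.0365, 0.222], [0.6163, -0.0131, 0.222], [0.6038, -0.0195, 0.222]]
housing [[0.4545, 0.1072, 0.055], [0.6874, 0.0989, 0.055], [0.6821, -0.0751, 0.055], [0.4471, -0.0684, 0.055]]
```

View pics/z.png

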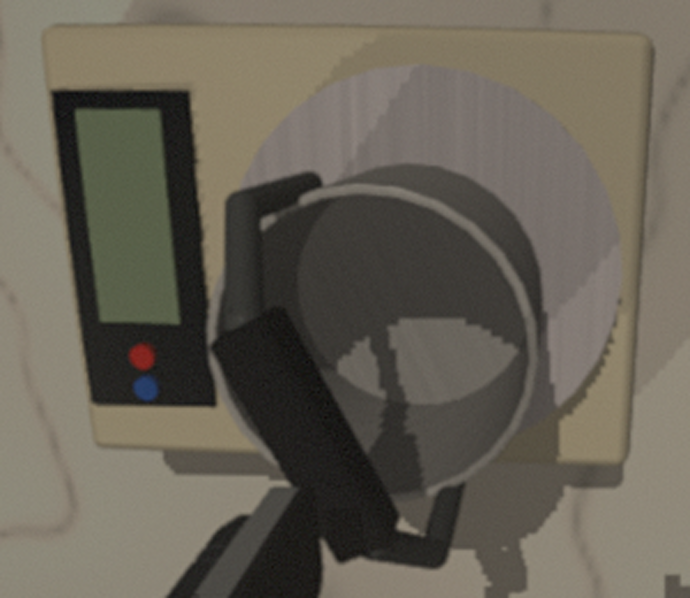

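The grip measures 54 × 14 mm, as it should. Its centre is about (0.601, 0.009) and the pinch axis is turned about +21° from world x. An open finger is close to the handle, so I'll go up first.

```bash
python3 -m jog '[1,0,0,-4,0, 1,0,0,-4,0, 1,-2.4,-0.4,0,0, 1,-2.4,-0.4,0,0, 1,0,0,0,-7, 1,0,0,0,-7, 1,0,0,0,-7, 1,0,0,0,0]' 50
python3 - <<'E'
from h import *
s=S(); P=env.camera_params('wrist'); snap('wrist','w1')
print([onz(P,p,.222).round(4).tolist() for p in ((320,200),)], proj(P,[[.6007,.0086,.222],[.603,.0144,.075]]).round(0).tolist())
E
```

```text
t: 0.95
position: [0.5962, 0.0083, 0.2784]
orientation: [0.982, 0.189, -0.006, -0.001]
wrist_force: [0.2, 0.8, 0.0]
width: 0.998
{'t': 0.95, 'position': [0.5962, 0.0083, 0.2784], 'orientation': [0.982, 0.1889, -0.0057, -0.0007], 'wrist_force': [0.1818, 0.769, 0.0357], 'width': 0.9982}
[[0.5948, 0.0128, 0.222]] [[326.0, 208.0], [329.0, 163.0]]
```

View pics/w1.png

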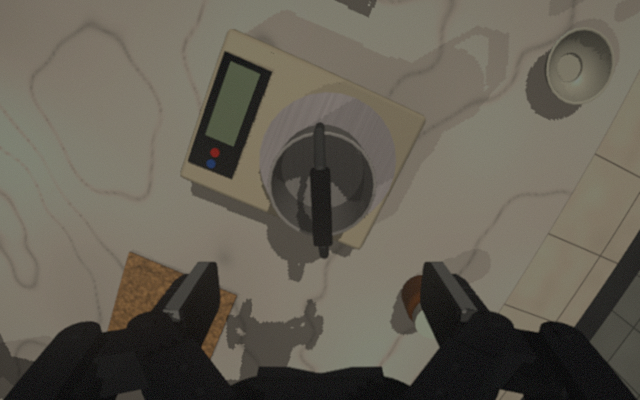

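The grip is nearly vertical in the image, from (320,168) to (322,247), so the jaws are aligned with it. I'll refine the numbers.

```bash
python3 - <<'E'
from h import *
s=S(); P=env.camera_params('wrist'); im=cv2.imread('pics/w1.png')
g=im.max(2); print(g[170:250:10,306:336:2])
m=(g<34).astype(np.uint8); k=np.zeros_like(m); k[150:262,300:342]=1; m*=k
c=max(cv2.findContours(m,0,2)[0],key=cv2.contourArea); r=cv2.minAreaRect(c); print(r)
b=np.array([onz(P,p,.222) for p in cv2.boxPoints(r)]); print(b.round(4), b.mean(0))
from scipy.spatial.transform import Rotation as R
rot=R.from_quat(s['orientation']); print('tool shift cm',rot.inv().apply(np.array([*b.mean(0)[:2],.196])-s['position'])*100)
for cpt in (onz(P,(321.5,208),.222),): print(cpt, rot.inv().apply(np.array([*cpt[:2],.196])-s['position'])*100)
E
```

```text
{'t': 1.0, 'position': [0.5962, 0.0082, 0.2783], 'orientation': [0.9822, 0.1878, -0.0058, -0.0006], 'wrist_force': [-0.0882, 0.0821, 0.4325], 'width': 1.0018}
[[57 53 43 26 33 34 34 33 31 27 27 28 48 53 58]
 [64 95 56 27 31 31 32 30 28 30 32 28 42 56 54]
 [93 99 69 29 32 35 30 31 30 23 35 33 50 96 95]
 [97 98 83 30 27 34 25 29 30 29 32 33 44 96 95]
 [70 74 69 36 31 30 28 33 31 33 28 21 32 67 67]
 [45 47 49 45 30 29 27 32 28 32 36 29 32 60 69]
 [46 47 47 42 29 31 35 34 31 30 30 36 31 59 70]
 [81 83 80 75 37 38 34 33 34 32 33 33 33 56 79]]
((320.4062194824219, 206.43667602539062), (77.23641967773438, 19.046037673950195), 88.49256896972656)
[[ 0.5802  0.0311  0.222 ]
 [ 0.592   0.0361  0.222 ]
 [ 0.6144 -0.0154  0.222 ]
 [ 0.6018 -0.0209  0.222 ]] [0.59709626 0.0077478  0.222     ]
tool shift cm [0.15817569 0.10519754 8.22893337]
[0.59784602 0.00785639 0.222     ] [0.23186259 0.12277081 8.22805621]
```

```bash
python3 -m jog '[1,0.2,0.1,2.2,-1, 1,0,0,2.1,0, 1,0,0,2.1,0, 1,0,0,1.8,0, 1,0,0,0,0]' 50
python3 - <<'E'
from h import *
s=S(); snap('wrist','w2'); snap('side','s2')
E
```

```text
t: 1.5
position: [0.5983, 0.0077, 0.1938]
orientation: [0.982, 0.19, -0.005, -0.001]
wrist_force: [-0.7, -0.2, 0.2]
width: 1.002
{'t': 1.5, 'position': [0.5983, 0.0077, 0.1938], 'orientation': [0.9818, 0.1898, -0.0051, -0.0005], 'wrist_force': [-0.6844, -0.1889, 0.1959], 'width': 1.0017}
```

View pics/w2.png

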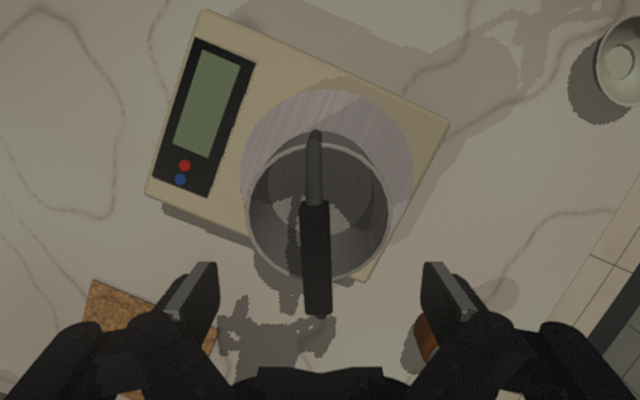

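View pics/s2.png

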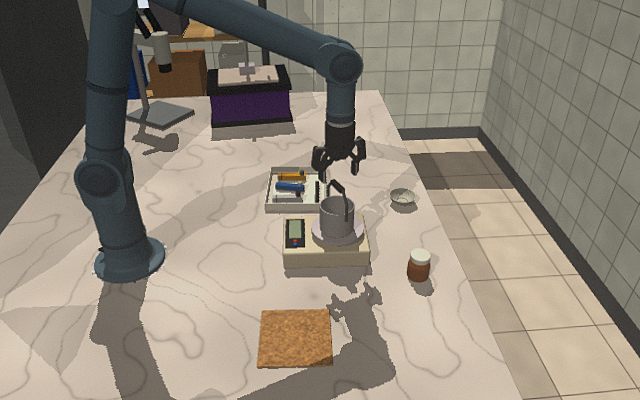

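In the side picture the fingertips, at about y = 170, look higher than the grip at (337,187). I'll check the heights before closing.

```bash
python3 - <<'E'
from h import *
s=S(); p=s['position']
ps,pc,pw=[env.camera_params(n) for n in('side','scene','wrist')]
for n,P in (('side',ps),('wrist',pw)):
  print(n,'tcp',proj(P,[p]).round(), 'grasp',proj(P,[p+[0,0,.0187]]).round(),'grip if .598',proj(P,[[.598,.008,.215]]).round(),'pan',proj(P,[[.603,.0144,.075]]).round())
a=cv2.imread('pics/s2.png')[120:270,260:400]; cv2.imwrite('pics/s2z.png',cv2.resize(a,None,fx=4,fy=4,interpolation=2))
# triangulate grip centre, wrist w2 & side
o1,d1=ray(pw,(317,258)); 
for q in ((337,187),):
  o2,d2=ray(ps,q); A=np.c_[d1,-d2]; t=np.linalg.lstsq(A,o2-o1,rcond=None)[0]; print(o1+d1*t[0],o2+d2*t[1])
E
```

```text
{'t': 1.6, 'position': [0.6005, 0.0078, 0.1969], 'orientation': [0.9817, 0.1902, -0.0024, -0.0002], 'wrist_force': [0.2773, 0.8786, 0.4858], 'width': 1.0}
side tcp [[338. 191.]] grasp [[338. 185.]] grip if .598 [[337. 185.]] pan [[338. 226.]]
wrist tcp [[318. 239.]] grasp [[318. 254.]] grip if .598 [[313. 251.]] pan [[325. 178.]]
[0.60134    0.00431565 0.21294464] [0.59757324 0.00432683 0.21228903]
```

View pics/s2z.png

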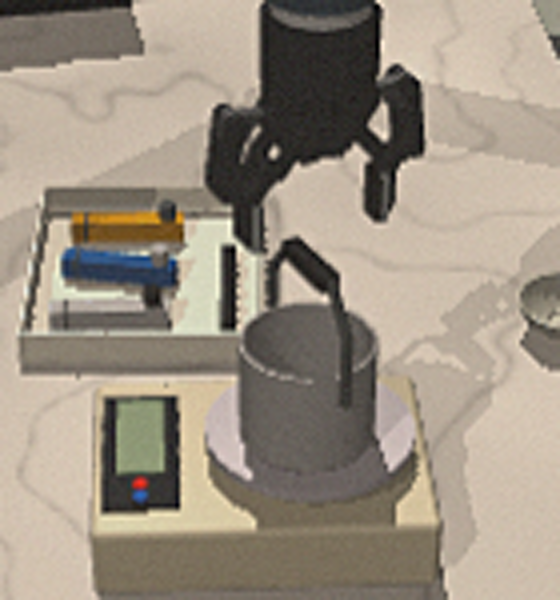

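```bash
python3 - <<'E'
from h import *
ps,pw=[env.camera_params(n) for n in('side','wrist')]
for X in ([.554,-.011,.21],[.647,.0264,.21]):
  print(proj(ps,[X]).round(), proj(pw,[X]).round())
a=cv2.imread('pics/w2.png')[190:400,150:500]; cv2.imwrite('pics/w2z.png',cv2.resize(np.clip(a.astype(float)*2,0,255).astype(np.uint8),None,fx=2.2,fy=2.2,interpolation=2))
def tri(a,b):
  o1,d1=ray(pw,a);o2,d2=ray(ps,b); t=np.linalg.lstsq(np.c_[d1,-d2],o2-o1,rcond=None)[0]; print((o1+d1*t[0]).round(4),(o2+d2*t[1]).round(4))
tri((205,265),(323,182)); tri((435,265),(355,174))
E
```

```text
[[321. 192.]] [[219. 249.]]
[[354. 183.]] [[417. 249.]]
[ 0.5539 -0.0058  0.2369] [ 0.5593 -0.0065  0.2365]
[0.6469 0.03   0.234 ] [0.6485 0.0302 0.2347]
```

View pics/w2z.png

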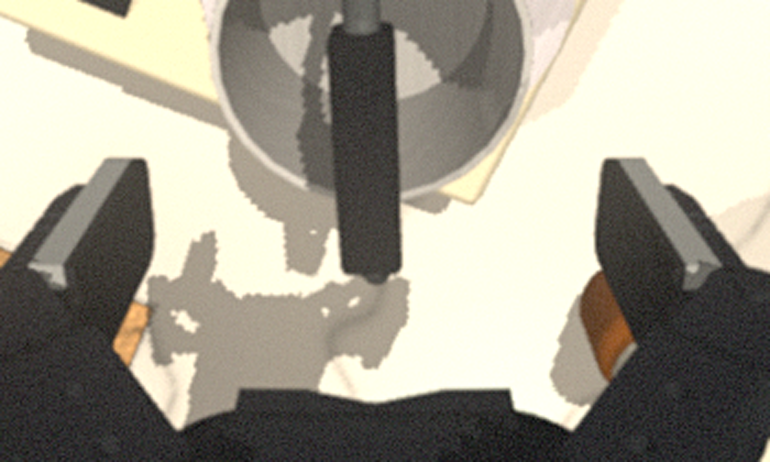

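Triangulating the open tips from the wrist and side views puts them at z≈0.236, while I expected about 0.21. Before gripping I'll rise and shut the fingers in free air to see where the tips really are.

```bash
python3 -m jog '[1,0,0,-4,0, 1,0,0,-3,0, -1,0,0,0,0, -1,0,0,0,0, -1,0,0,0,0, -1,0,0,0,0, -1,0,0,0,0, -1,0,0,0,0]' 50
python3 - <<'E'
from h import *
s=S(); p=s['position'];pw=env.camera_params('wrist'); w=snap('wrist','w3'); s_=snap('side','s3');c_=snap('scene','c3')
for n in('wrist','side','scene'): print(n,proj(env.camera_params(n),[p]).round())
a=cv2.imread('pics/s3.png')[80:230,260:400]; b=cv2.imread('pics/w3.png')[150:400,180:460]; c=cv2.imread('pics/c3.png')[120:280,200:360]
f=lambda i:cv2.resize(np.clip(i.astype(float)*1.6,0,255).astype(np.uint8),(400,400),interpolation=2)
cv2.imwrite('pics/z3.png',np.hstack([cv2.resize(a,(400,429),interpolation=2)[:400],cv2.resize(np.clip(b*1.8,0,255).astype(np.uint8),(400,357),interpolation=2) if 0 else f(b)]))
cv2.imwrite('pics/z3c.png',cv2.resize(c,(480,480),interpolation=2))
E
```

```text
t: 2.4
position: [0.6018, 0.0079, 0.2714]
orientation: [0.982, 0.188, -0.001, -0.0]
wrist_force: [1.1, -1.1, 0.1]
width: 0.007
{'t': 2.4, 'position': [0.6018, 0.0079, 0.2714], 'orientation': [0.9822, 0.1879, -0.001, -0.0], 'wrist_force': [1.061, -1.0779, 0.1], 'width': 0.0067}
wrist [[318. 238.]]
side [[339. 167.]]
scene [[291. 195.]]
```

View pics/z3.png

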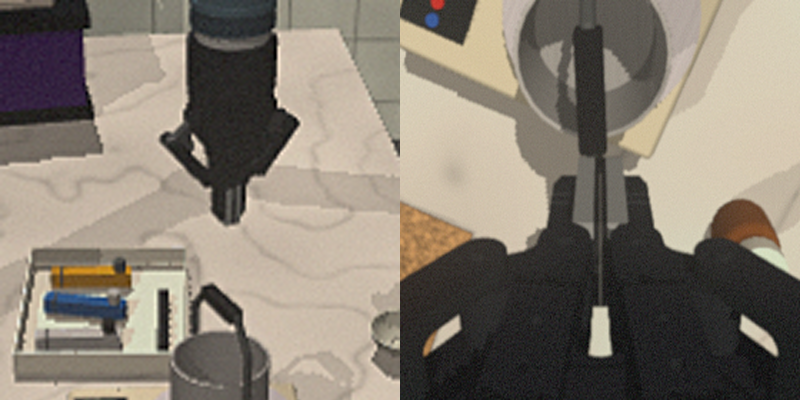

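```bash
python3 - <<'E'
from h import *
s=S();pw=env.camera_params('wrist');ps=env.camera_params('side');pc=env.camera_params('scene')
for P,q in((ps,(340.5,158)),(pw,(320,247))):
  o,d=ray(P,q)
  for y in(-.014,-.003,.0079,.018,.03): print(y,(o+d*(y-o[1])/d[1]).round(4))
print(ray(pw,(320,200)))
E
```

```text
{'t': 2.55, 'position': [0.602, 0.0079, 0.2716], 'orientation': [0.9822, 0.1879, -0.0007, 0.0], 'wrist_force': [0.3109, 0.6312, -0.5063], 'width': -0.0037}
-0.014 [ 0.6029 -0.014   0.3101]
-0.003 [ 0.6043 -0.003   0.304 ]
0.0079 [0.6056 0.0079 0.2979]
0.018 [0.6068 0.018  0.2923]
0.03 [0.6083 0.03   0.2856]
-0.014 [ 0.6116 -0.014   0.2302]
-0.003 [ 0.6073 -0.003   0.256 ]
0.0079 [0.603  0.0079 0.2817]
0.018 [0.5989 0.018  0.3054]
0.03 [0.5942 0.03   0.3336]
(array([0.57538154, 0.07737358, 0.4450308 ]), array([ 0.10733399, -0.27011619, -0.95683149]))
```

View pics/z3c.png

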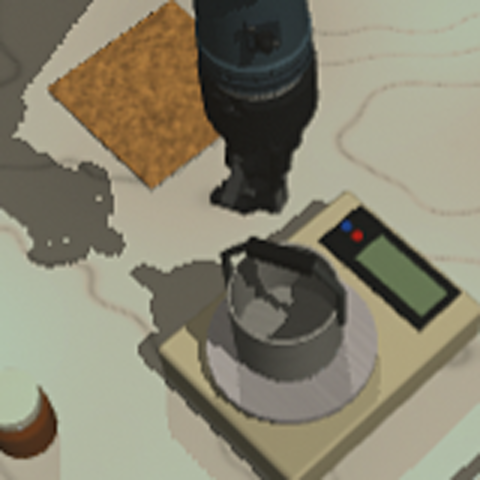

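All three cameras agree that the shut tips are near z≈0.304, while the reported TCP is 0.272. So the tips I see sit about 32 mm behind the reported TCP, with x and y agreeing. I'll open, go down to reported z≈0.168 (clear of the rim either way), and look before closing.

```bash
python3 -m jog '[1,0,0,0,0, 1,0,0,0,0, 1,0,0,0,0, 1,0,0,0,0, 1,0,0,0,0, 1,-0.2,0,3,0, 1,0,0,3,0, 1,0,0,1.5,0]' 50 && python3 -m jog '[1,0,0,1.5,0, 1,0,0,1,0, 1,0,0,0,0]'
python3 - <<'E'
from h import *
s=S(); p=s['position']; w=snap('wrist','w4'); snap('side','s4')
a=cv2.imread('pics/s4.png')[130:270,270:400]; b=cv2.imread('pics/w4.png')[150:400,160:480]
cv2.imwrite('pics/z4.png',np.hstack([cv2.resize(a,(390,420),interpolation=2)[:390],cv2.resize(np.clip(b*1.8,0,255).astype(np.uint8),(400,390),interpolation=2)]))
E
```

```text
t: 3.35
position: [0.604, 0.0074, 0.1991]
orientation: [0.982, 0.188, 0.004, 0.001]
wrist_force: [-0.8, -1.0, -0.1]
width: 1.004
t: 3.65
position: [0.6021, 0.0073, 0.1702]
orientation: [0.982, 0.188, 0.002, 0.0]
wrist_force: [-0.5, -0.0, 0.6]
width: 0.998
{'t': 3.65, 'position': [0.6021, 0.0073, 0.1702], 'orientation': [0.9822, 0.188, 0.0018, 0.0003], 'wrist_force': [-0.5223, -0.0282, 0.5592], 'width': 0.9975}
```

View pics/z4.png

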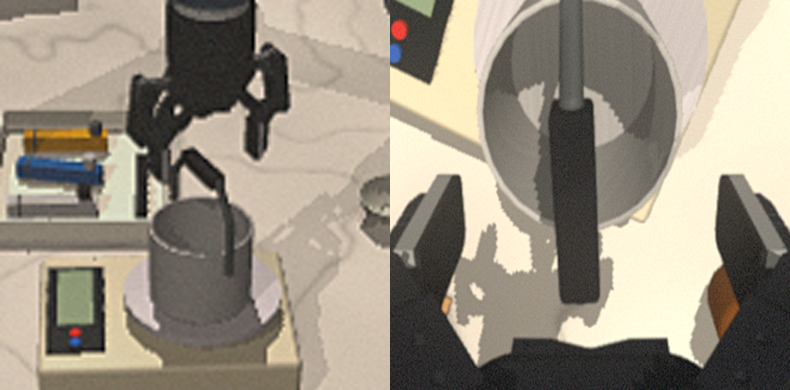

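The side view shows the left fingertip now level with the grip. In the wrist view the jaw midline is at x≈321 and the bar at x≈310, so I need to shift about 5 mm towards tool −x and go a little deeper. Then I'll close.

```bash
python3 -m jog '[1,-0.5,0,0.4,0, 1,0,0,0.3,0, -1,0,0,0,0, -1,0,0,0,0, -1,0,0,0,0, -1,0,0,0,0, -1,0,0,0,0, -1,0,0,0,0]' 50
python3 - <<'E'
from h import *
s=S(); p=s['position']; w=snap('wrist','w5'); snap('side','s5')
a=cv2.imread('pics/s5.png')[130:270,270:400]; b=cv2.imread('pics/w5.png')[150:400,160:480]
cv2.imwrite('pics/z5.png',np.hstack([cv2.resize(a,(390,420),interpolation=2)[:390],cv2.resize(np.clip(b*1.8,0,255).astype(np.uint8),(400,390),interpolation=2)]))
E
```

```text
t: 4.55
position: [0.6008, 0.0052, 0.1685]
orientation: [0.982, 0.188, 0.006, 0.001]
wrist_force: [0.6, -0.5, -2.2]
width: 0.147
{'t': 4.55, 'position': [0.6008, 0.0052, 0.1685], 'orientation': [0.9822, 0.1879, 0.0064, 0.001], 'wrist_force': [0.6044, -0.4935, -2.2257], 'width': 0.1467}
```

View pics/z5.png

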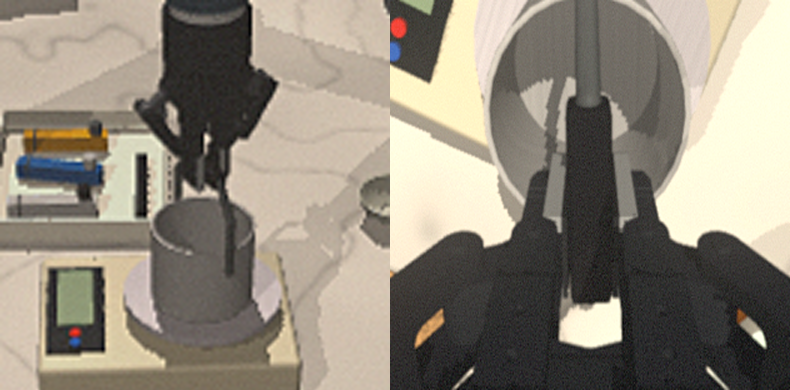

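The width of 0.147 (about 12.5 mm) and the picture show the grip held between the pads, near its middle. I'll lift with more force.

```bash
python3 -m jog '[-1,0,0,0,0, -1,0,0,-0.5,0, -1,0,0,-1.5,0, -1,0,0,-2,0, -1,0,0,-2,0, -1,0,0,-1.5,0, -1,0,0,0,0]' 80
python3 - <<'E'
from h import *
s=S(); p=s['position']; w=snap('wrist','w6'); snap('side','s6')
a=cv2.imread('pics/s6.png')[100:270,270:400]; b=cv2.imread('pics/w6.png')[150:400,160:480]
cv2.imwrite('pics/z6.png',np.hstack([cv2.resize(a,(298,390),interpolation=2),cv2.resize(np.clip(b*1.8,0,255).astype(np.uint8),(400,390),interpolation=2)]))
E
```

```text
t: 5.35
position: [0.5974, 0.0051, 0.2461]
orientation: [0.982, 0.188, 0.003, 0.001]
wrist_force: [0.8, 0.0, -2.1]
width: 0.148
{'t': 5.35, 'position': [0.5974, 0.0051, 0.2461], 'orientation': [0.9822, 0.1879, 0.0033, 0.0005], 'wrist_force': [0.8163, 0.0316, -2.1052], 'width': 0.1483}
```

View pics/z6.png

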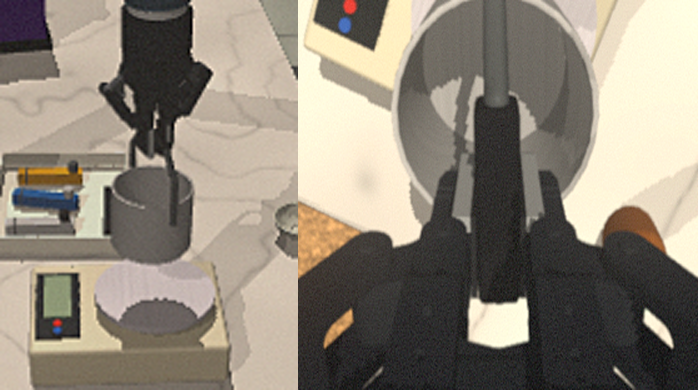

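The pot is lifted and hangs upright, and the pan is clear. Next I carry it towards the mat.

```bash
python3 -m jog '[-1,-0.7,0.7,0,0, -1,-1.4,1.4,0,0, -1,-2,2.1,0,0, -1,-2,2.1,0,0, -1,-2,2.1,0,0, -1,-2,2.1,0,0, -1,-2,2.1,0,0, -1,-2,2.1,0,0]' 80
python3 - <<'E'
from h import *
from scipy.spatial.transform import Rotation as R
s=S(); print(R.from_quat(s['orientation']).inv().apply(np.array([.4684,-.3157,.2])-s['position'])*100)
E
```

```text
t: 6.25
position: [0.5084, -0.1868, 0.2321]
orientation: [0.981, 0.193, -0.009, -0.004]
wrist_force: [1.1, -0.8, -3.6]
width: 0.148
{'t': 6.25, 'position': [0.5084, -0.1868, 0.2321], 'orientation': [0.9811, 0.1931, -0.0087, -0.0035], 'wrist_force': [1.141, -0.8469, -3.6426], 'width': 0.148}
[-8.53829048 10.44597416  3.24182738]
```

```bash
python3 -m jog '[-1,-2,2.2,0,0, -1,-2,2.2,0,0, -1,-1.5,2,0,0, -1,-1,1.5,0,0, -1,-0.6,0.8,0,0, -1,0,0,0,0, -1,0,0,0,0]' 80
python3 - <<'E'
from h import *
from scipy.spatial.transform import Rotation as R
s=S(); print(R.from_quat(s['orientation']).inv().apply(np.array([.4684,-.3157,.2])-s['position'])*100)
snap('side','s7');snap('scene','c7')
a=cv2.imread('pics/s7.png')[130:400,200:460]; 
cv2.imwrite('pics/z7.png',cv2.resize(a,None,fx=2.2,fy=2.2,interpolation=2))
E
```

```text
t: 6.95
position: [0.4599, -0.306, 0.2244]
orientation: [0.982, 0.185, -0.017, -0.006]
wrist_force: [0.3, -0.4, -3.7]
width: 0.145
{'t': 6.95, 'position': [0.4599, -0.306, 0.2244], 'orientation': [0.9825, 0.1854, -0.017, -0.0065], 'wrist_force': [0.2555, -0.3794, -3.6681], 'width': 0.1447}
[0.51046488 1.26174624 2.3984288 ]
```

View pics/z7.png

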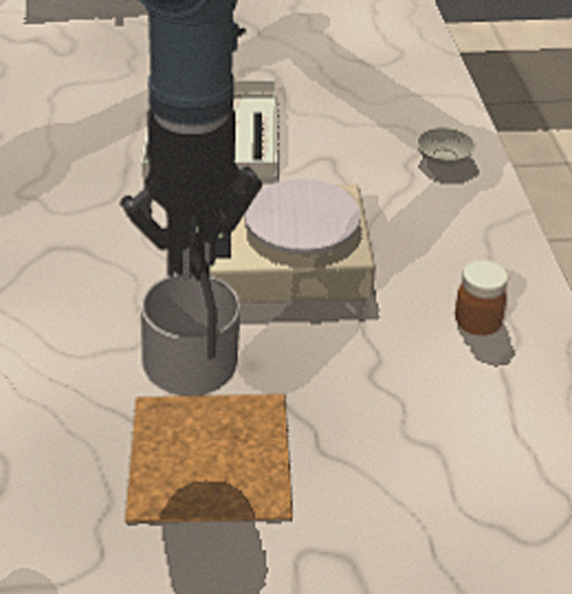

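View pics/c7.png

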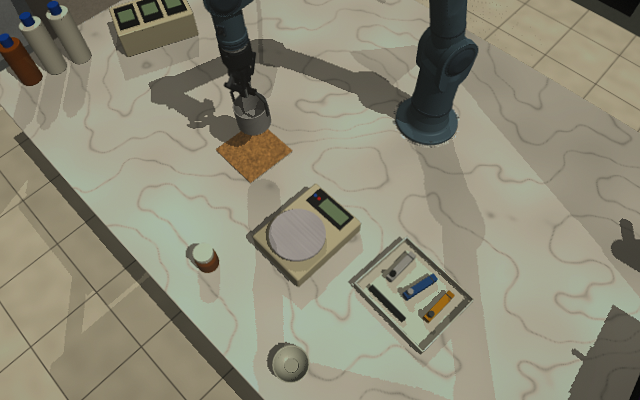

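The pot hangs above the mat (rim at about (191,305) in the zoom). I'll compute its position and what remains.

```bash
python3 - <<'E'
from h import *
from scipy.spatial.transform import Rotation as R
s=S();p=s['position'];rot=R.from_quat(s['orientation']);print('tilt deg',np.degrees(np.arccos(-rot.as_matrix()[2,2])))
ps=env.camera_params('side');pc=env.camera_params('scene')
h=p[2]-.1685
print('rim from side',onz(ps,(200+190.5/2.2,130+307/2.2),.155+h))
# scene: bottom-rim extents; mat check from scene
im=cv2.imread('pics/c7.png'); hsv=cv2.cvtColor(im,cv2.COLOR_BGR2HSV)
im2=cv2.imread('pics/s7.png'); 
m=cv2.inRange(cv2.cvtColor(im2,cv2.COLOR_BGR2HSV),(5,90,40),(25,255,255)); k=np.zeros_like(m);k[290:390,230:350]=1;m*=k
q=cv2.approxPolyDP(cv2.convexHull(max(cv2.findContours(m,0,2)[0],key=cv2.contourArea)),4,True)[:,0]; W=np.array([onz(ps,a,.005) for a in q]);print(q.tolist(),W.mean(0))
# pan: side view
m=cv2.inRange(hsv,(0,0,110),(180,60,255))
a=cv2.resize(im[60:300,180:380],None,fx=3,fy=3,interpolation=2); cv2.imwrite('pics/z7c.png',a[:600,:600])
print('pan side guess',onz(ps,(200+303/2.2,130+223/2.2),.075))
print(rot.as_matrix().round(3))
E
```

```text
{'t': 7.05, 'position': [0.4604, -0.3055, 0.2246], 'orientation': [0.9823, 0.1862, -0.0169, -0.0062], 'wrist_force': [0.7533, 0.4964, -2.9877], 'width': 0.1452}
tilt deg 2.0663039811926533
rim from side [ 0.45824777 -0.30938029  0.2110935 ]
[[329, 310], [332, 365], [257, 367], [263, 310]] [ 0.46952226 -0.31640586  0.005     ]
pan side guess [ 0.60032796 -0.01126789  0.075     ]
[[ 0.93   0.366 -0.036]
 [ 0.366 -0.931  0.006]
 [-0.031 -0.019 -0.999]]
```

View pics/z7c.png

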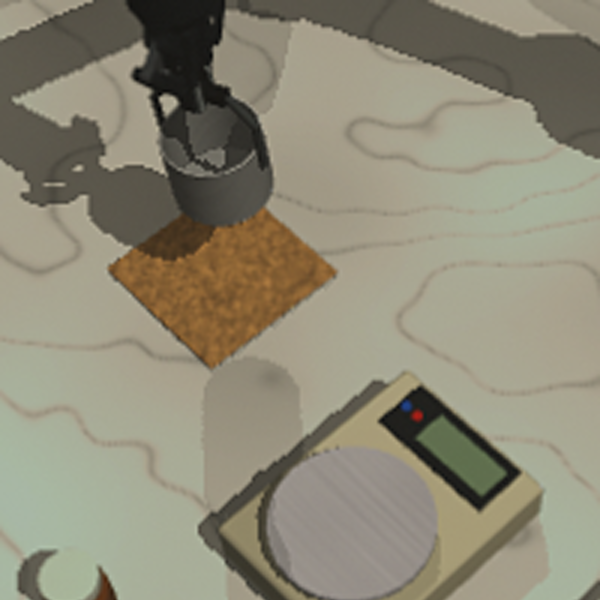

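```bash
python3 -m jog '[-1,0.5,0.6,1,0, -1,0.4,0.5,1.5,0, -1,0.2,0.2,2,0, -1,0,0,2,0, -1,0,0,1.5,0, -1,0,0,1,0, -1,0,0,0,0]' 80
python3 - <<'E'
from h import *
from scipy.spatial.transform import Rotation as R
s=S();p=s['position'];rot=R.from_quat(s['orientation']);print(rot.as_matrix()[2].round(3),'bottom z',.075+p[2]-.1685)
snap('side','s8');snap('scene','c8')
a=cv2.imread('pics/s8.png')[190:390,200:400]; b=cv2.imread('pics/c8.png')[90:290,200:400]
cv2.imwrite('pics/z8.png',np.hstack([cv2.resize(i,(400,400),interpolation=2) for i in(a,b)]))
E
```

```text
t: 7.75
position: [0.4788, -0.3063, 0.1246]
orientation: [0.981, 0.193, -0.016, -0.008]
wrist_force: [-0.9, -0.5, -3.7]
width: 0.144
{'t': 7.75, 'position': [0.4788, -0.3063, 0.1246], 'orientation': [0.9811, 0.1928, -0.0164, -0.0078], 'wrist_force': [-0.8918, -0.4902, -3.6882], 'width': 0.1436}
[-0.029 -0.022 -0.999] bottom z 0.031077974544603815
```

View pics/z8.png

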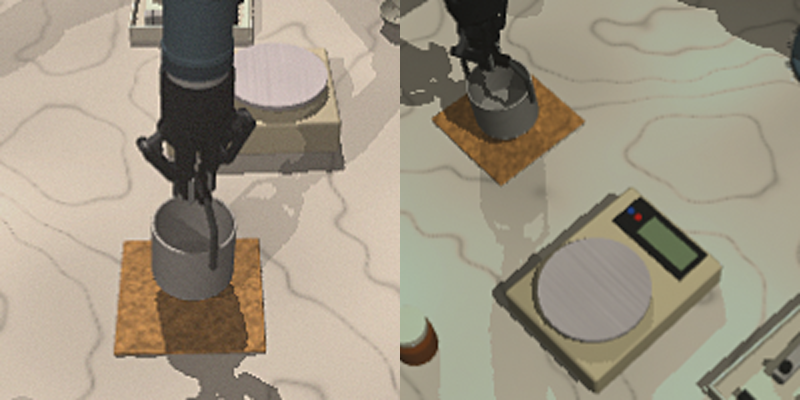

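```bash
python3 - <<'E'
from h import *
from scipy.spatial.transform import Rotation as R
s=S();rot=R.from_quat(s['orientation']);ps=env.camera_params('side');pc=env.camera_params('scene')
p=s['position'];h=p[2]-.1685
r=onz(ps,(296.5,301.5),.155+h);print(r); c=onz(pc,(200+502/2-200,90+92/2),.155+h);print('scene rim',c)
d=np.array([.469,-.316,0])-r; d[2]=0; print(d,rot.inv().apply(d)*100)
# pan from both views, bright ellipse
for P,f,roi in((ps,'s8',(305,205,372,250)),(pc,'c8',(265,205,330,265))):
  im=cv2.imread(f'pics/{f}.png'); hsv=cv2.cvtColor(im,cv2.COLOR_BGR2HSV); print(hsv[225,338],hsv[234,297])
  m=cv2.inRange(hsv,(120,8,110),(179,70,255)); k=np.zeros_like(m);x0,y0,x1,y1=roi;k[y0:y1,x0:x1]=1;m=cv2.morphologyEx(m*k,cv2.MORPH_CLOSE,np.ones((5,5)))
  q=cv2.convexHull(max(cv2.findContours(m,0,2)[0],key=cv2.contourArea)); e=cv2.fitEllipse(q);print(f,e,onz(P,e[0],.075))
E
```

```text
{'t': 7.85, 'position': [0.48, -0.3072, 0.1266], 'orientation': [0.9811, 0.1926, -0.015, -0.0067], 'wrist_force': [-0.6335, -0.641, -2.8402], 'width': 0.1428}
[ 0.47614936 -0.30841951  0.11309724]
scene rim [ 0.48491717 -0.28596981  0.11309724]
[-0.00714936 -0.00758049  0.        ] [-0.94824514  0.43162432  0.01740722]
[  8  27 205] [ 5 19 82]Traceback (most recent call last):
  File "<stdin>", line 11, in <module>
cv2.error: OpenCV(4.12.0) /io/opencv/modules/imgproc/src/shapedescr.cpp:361: error: (-201:Incorrect size of input array) There should be at least 5 points to fit the ellipse in function 'fitEllipseNoDirect'
```

Side and scene disagree by about 20 mm in the pot's y. I'll check both cameras against the mat, the pan and the housing before setting down.

```bash
python3 - <<'E'
from h import *
ps=env.camera_params('side');pc=env.camera_params('scene')
c0=cv2.imread('pics/scene0.png'); c8=cv2.imread('pics/c8.png'); s8=cv2.imread('pics/s8.png')
for P,q in((pc,[(200+(433-400)/2,90+120/2),(200+100/2,90+185/2),(200+185/2,90+122/2)]),):
  print('mat L,B,R corner scene',[onz(P,a,.005).round(3).tolist() for a in q])
print('housing scene',[onz(pc,(200+(x-400)/2,90+y/2),.055).round(3).tolist() for x,y in((495,290),(597,380),(720,268),(630,187))])
print('housing side', [onz(ps,(200+x/2,190+y/2),.055).round(3).tolist() for x,y in((338,122),(325,48))])
print('pan scene L,T,R,B',[onz(pc,(200+(x-400)/2,90+y/2),.075).round(3).tolist() for x,y in((537,290),(593,237),(651,285),(594,343))])
print('pan side L,T,R,B',[onz(ps,(200+x/2,190+y/2),.075).round(3).tolist() for x,y in((233,75),(280,43),(327,75),(281,110))])
for f,im,r in(('side',s8,(170,300,200,420)),('c',c8,(90,250,220,370))):
  y0,y1,x0,x1=r; cv2.imwrite(f'pics/zz_{f}.png',cv2.resize(im[y0:y1,x0:x1],None,fx=3.6,fy=3.6,interpolation=2))
E
```

```text
mat L,B,R corner scene [[0.549, -0.395, 0.005], [0.556, -0.231, 0.005], [0.389, -0.222, 0.005]]
housing scene [[0.688, -0.085, 0.055], [0.683, 0.102, 0.055], [0.456, 0.109, 0.055], [0.447, -0.068, 0.055]]
housing side [[0.679, -0.079, 0.055], [0.687, 0.094, 0.055]]
pan scene L,T,R,B [[0.654, -0.037, 0.075], [0.548, -0.04, 0.075], [0.546, 0.066, 0.075], [0.655, 0.07, 0.075]]
pan side L,T,R,B [[0.542, 0.011, 0.075], [0.617, 0.084, 0.075], [0.675, 0.001, 0.075], [0.602, -0.072, 0.075]]
```

View pics/zz_side.png

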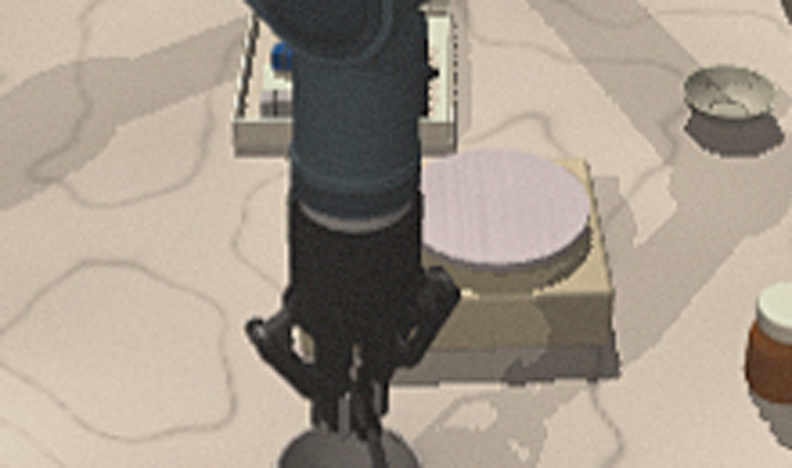

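View pics/zz_c.png

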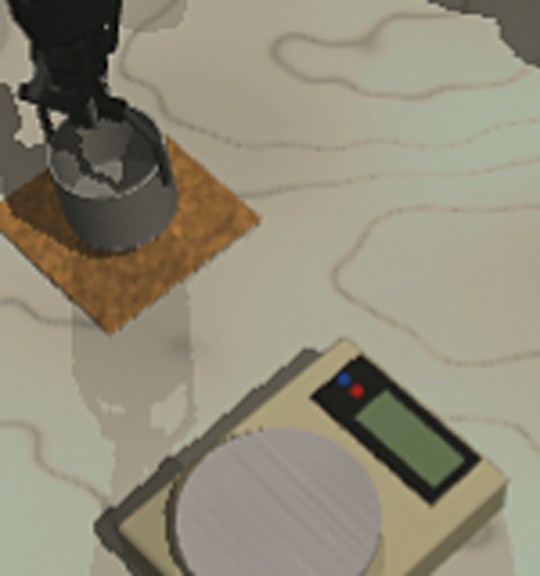

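```bash
python3 - <<'E'
from h import *
ps=env.camera_params('side');pc=env.camera_params('scene')
for z in(.09,.1,.105,.11,.115): print(z,'side',onz(ps,(297,302),z).round(4),'scene',onz(pc,(250.5,131.5),z).round(4))
for z in(.01,.02,.03): print('near bottom edge side: y+48',onz(ps,(296.5,338.5),z).round(4)+[0,.048,0])
E
```

```text
0.09 side [ 0.4773 -0.2877  0.09  ] scene [ 0.4649 -0.3148  0.09  ]
0.1 side [ 0.4772 -0.2974  0.1   ] scene [ 0.4693 -0.308   0.1   ]
0.105 side [ 0.4772 -0.3022  0.105 ] scene [ 0.4715 -0.3046  0.105 ]
0.11 side [ 0.4772 -0.307   0.11  ] scene [ 0.4737 -0.3012  0.11  ]
0.115 side [ 0.4772 -0.3119  0.115 ] scene [ 0.4759 -0.2979  0.115 ]
near bottom edge side: y+48 [ 0.4722 -0.279   0.01  ]
near bottom edge side: y+48 [ 0.4723 -0.2873  0.02  ]
near bottom edge side: y+48 [ 0.4723 -0.2957  0.03  ]
```

The rays agree on a rim height of about 0.107 with the pot near (0.475, −0.304), so its underside is about 0.027. I'll centre it and lower it slowly.

```bash
python3 -m jog '[-1,-0.5,0.3,0,0, -1,-0.4,0.3,0,0, -1,0,0,0.5,0, -1,0,0,0.5,0, -1,0,0,0.4,0, -1,0,0,0,0]' 80; python3 -m jog '[-1,0,0,0.3,0, -1,0,0,0.2,0, -1,0,0,0,0]'
```

```text
t: 8.45
position: [0.4757, -0.3196, 0.1157]
orientation: [0.981, 0.192, -0.012, -0.004]
wrist_force: [-1.0, 0.5, -3.6]
width: 0.147
t: 8.75
position: [0.4756, -0.3191, 0.11]
orientation: [0.981, 0.192, -0.012, -0.004]
wrist_force: [-1.1, -0.4, -4.2]
width: 0.148
```

```bash
python3 -m jog '[-1,0,0,0.3,0, -1,0,0,0.2,0, -1,0,0,0,0]'; python3 -m jog '[-1,0,0,0.3,0, -1,0,0,0,0]'
python3 -m jog '[-1,0,0,0.3,0, -1,0,0,0,0]'
```

```text
t: 9.05
position: [0.4757, -0.3189, 0.1046]
orientation: [0.981, 0.192, -0.012, -0.004]
wrist_force: [0.7, -0.2, -3.1]
width: 0.146
t: 9.25
position: [0.4756, -0.3188, 0.1014]
orientation: [0.981, 0.193, -0.012, -0.004]
wrist_force: [-0.7, -0.1, -3.4]
width: 0.144
t: 9.45
position: [0.4764, -0.3202, 0.1003]
orientation: [0.981, 0.192, -0.011, -0.003]
wrist_force: [0.1, 0.3, -3.8]
width: 0.141
```

```bash
python3 -m jog '[-1,0,0,0.3,0, -1,0,0,0,0]'
python3 - <<'E'
from h import *
S();snap('side','s9');snap('scene','c9')
a=cv2.imread('pics/s9.png')[220:390,220:390]; b=cv2.imread('pics/c9.png')[70:200,190:320]
cv2.imwrite('pics/z9.png',np.hstack([cv2.resize(i,(400,400),interpolation=2) for i in(a,b)]))
E
```

```text
t: 9.65
position: [0.4773, -0.322, 0.1005]
orientation: [0.981, 0.192, -0.01, -0.002]
wrist_force: [0.5, -0.0, -3.6]
width: 0.138
{'t': 9.65, 'position': [0.4773, -0.322, 0.1005], 'orientation': [0.9813, 0.1921, -0.0102, -0.0019], 'wrist_force': [0.4832, -0.0455, -3.5699], 'width': 0.1384}
```

View pics/z9.png

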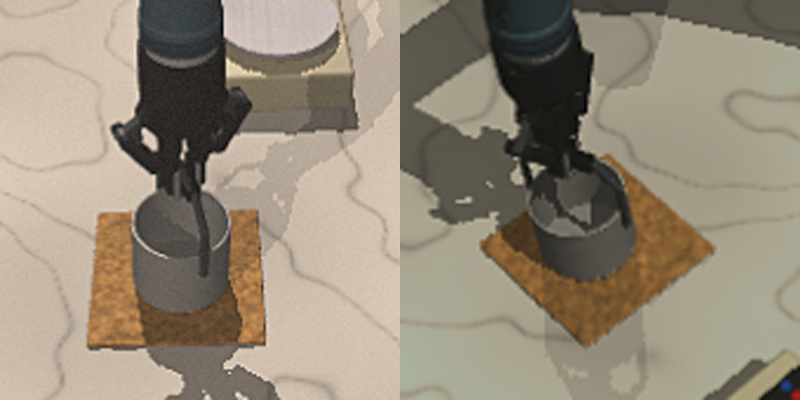

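```bash
python3 - <<'E'
from h import *
ps=env.camera_params('side');pc=env.camera_params('scene')
print('near bottom side', onz(ps,(297.3,351.75),.005)+[0,.048,0])
print('rim side',onz(ps,(297.3,220+218*.425),.085))
print('mat side c',[onz(ps,(220+x*.425,220+y*.425),.005).round(3).tolist() for x,y in((98,212),(258,211),(265,347),(89,347))])
f=lambda x,y:(190+(x-400)*.325,70+y*.325)
print('rim scene',onz(pc,f(578,198),.085)); print('mat scene',[onz(pc,f(*a),.005).round(3).tolist() for a in((480,243),(588,345),(714,250))])
E
```

```text
near bottom side [ 0.47275226 -0.31322009  0.005     ]
rim side [ 0.47681587 -0.31585701  0.085     ]
mat side c [[0.388, -0.227, 0.005], [0.558, -0.238, 0.005], [0.549, -0.409, 0.005], [0.384, -0.399, 0.005]]
rim scene [ 0.47517698 -0.3158916   0.085     ]
mat scene [[0.547, -0.399, 0.005], [0.553, -0.23, 0.005], [0.39, -0.222, 0.005]]
```

Rim rays from both views meet at z = 0.085 with the pot at (0.475, −0.315), so it stands on the mat about 6 mm off centre. I'll release it.

```bash
python3 -m jog '[-0.5,0,0,0,0, 0,0,0,0,0, 0.5,0,0,0,0, 1,0,0,0,0, 1,0,0,0,0, 1,0,0,0,0, 1,0,0,0,0]' 20
python3 - <<'E'
from h import *
S();snap('wrist','w10');snap('side','s10')
a=cv2.imread('pics/s10.png')[220:390,220:390]; b=cv2.imread('pics/w10.png')
cv2.imwrite('pics/z10.png',np.hstack([cv2.resize(i,(400,400) if i is a else (400,250),interpolation=2)[:250] if i is b else cv2.resize(i,(250,250)) for i in(a,b)]))
E
```

```text
t: 10.45
position: [0.4786, -0.3217, 0.1003]
orientation: [0.981, 0.193, -0.009, -0.001]
wrist_force: [0.1, -0.9, -0.8]
width: 0.997
{'t': 10.45, 'position': [0.4786, -0.3217, 0.1003], 'orientation': [0.9812, 0.1926, -0.0094, -0.0014], 'wrist_force': [0.1266, -0.873, -0.7542], 'width': 0.9971}
```

View pics/z10.png

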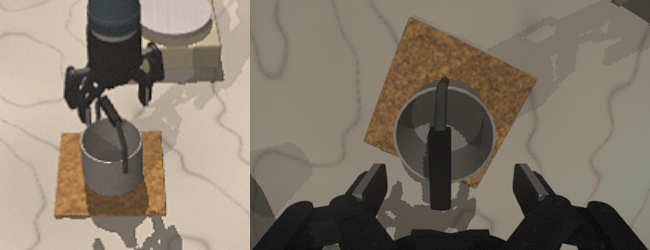

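The pot stands upright, released, with its grip between the open jaws. I go straight up, then turn and move to the tray.

```bash
python3 -m jog '[1,0,0,-2,0, 1,0,0,-4,0, 1,0,0,-4,0, 1,0,0,-4,0, 1,0,0,0,-8, 1,0,0,0,-8, 1,0,0,0,-8, 1,0,0,0,-8]'; python3 -m jog '[1,0,0,0,-8, 1,0,0,0,-8, 1,0,0,0,-8, 1,0,0,0,-8, 1,0,0,0,0]'
python3 - <<'E'
from h import *
from scipy.spatial.transform import Rotation as R
s=S();rot=R.from_quat(s['orientation']);print(rot.as_matrix().round(3)); print(rot.inv().apply(np.array([.477,.36,.24])-s['position'])*100)
snap('side','s11')
E
```

```text
t: 11.35
position: [0.4808, -0.3214, 0.2461]
orientation: [0.885, 0.465, -0.009, -0.004]
wrist_force: [1.1, 0.4, -0.9]
width: 1.004
t: 11.85
position: [0.4803, -0.3215, 0.2463]
orientation: [0.715, 0.699, -0.007, -0.007]
wrist_force: [-0.3, -1.0, 0.5]
width: 0.998
{'t': 11.85, 'position': [0.4803, -0.3215, 0.2463], 'orientation': [0.7148, 0.6992, -0.0072, -0.0065], 'wrist_force': [-0.2598, -0.968, 0.5008], 'width': 0.9982}
[[ 0.022  1.    -0.019]
 [ 1.    -0.022 -0.001]
 [-0.001 -0.019 -1.   ]]
[68.13175388 -1.8141807   0.58715739]
```

View pics/s11.png

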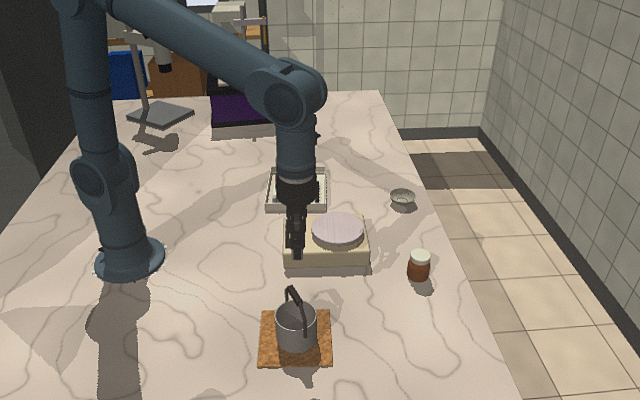

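```bash
python3 -m jog '[1,2,0,0,0, 1,4,0,0,0, 1,4,0,0,0, 1,4,0,0,0, 1,4,0,0,0, 1,4,0,0,0, 1,4,0,0,0, 1,4,0,0,0]'; python3 -m jog '[1,4,0,0,0, 1,4,0,0,0, 1,4,0,0,0, 1,4,0,0,0, 1,4,0,0,0, 1,4,0,0,0, 1,2,0,0,0, 1,0,0,0,0]'
python3 - <<'E'
from h import *
from scipy.spatial.transform import Rotation as R
s=S();rot=R.from_quat(s['orientation']);print(rot.as_matrix().round(3)); print(rot.inv().apply(np.array([.477,.3985,.24])-s['position'])*100)
E
```

```text
t: 12.7
position: [0.4919, -0.0221, 0.2451]
orientation: [0.732, 0.682, -0.008, -0.004]
wrist_force: [1.2, 0.3, 1.1]
width: 1.001
t: 13.5
position: [0.5103, 0.2556, 0.2445]
orientation: [0.737, 0.676, -0.006, -0.004]
wrist_force: [-0.1, 0.1, 0.3]
width: 1.0
{'t': 13.5, 'position': [0.5103, 0.2556, 0.2445], 'orientation': [0.737, 0.6759, -0.0058, -0.0045], 'wrist_force': [-0.1, 0.1298, 0.2937], 'width': 1.0001}
[[ 0.086  0.996 -0.015]
 [ 0.996 -0.086 -0.001]
 [-0.002 -0.014 -1.   ]]
[13.94690158 -4.53843977  0.48509552]
```

```bash
python3 -m jog '[1,3.5,-1,0,0, 1,3.5,-1.2,0,0, 1,3,-1.2,0,0, 1,2.5,-1,0,0, 1,1,0,0,0, 1,0,0,0,0]'
python3 - <<'E'
from h import *
s=S();snap('wrist','w12');P=env.camera_params('wrist');print(proj(P,[[.477,.3985,.024],[.43,.3965,.024],[.527,.395,.024]]).round())
E
```

```text
t: 14.1
position: [0.4833, 0.3857, 0.2429]
orientation: [0.746, 0.666, -0.009, -0.0]
wrist_force: [0.0, -1.0, -0.6]
width: 0.999
{'t': 14.1, 'position': [0.4833, 0.3857, 0.2429], 'orientation': [0.7456, 0.6663, -0.0089, -0.0005], 'wrist_force': [0.0144, -0.9573, -0.5946], 'width': 0.9991}
[[334. 157.]
 [328. 115.]
 [335. 200.]]
```

View pics/w12.png

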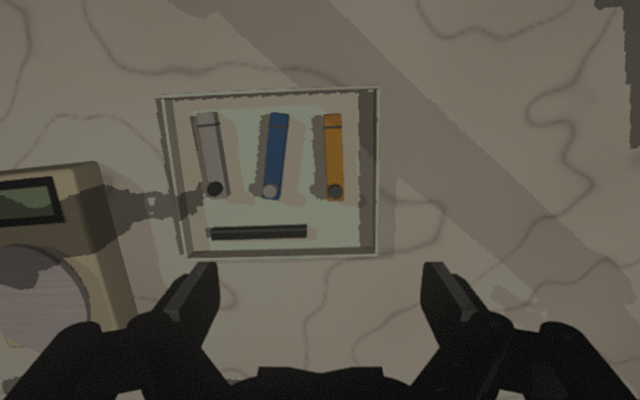

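The brass bar runs from (332,115) to (336,200), and its middle is at the projected (334,157). That agrees with the scene measurement. I'll get its axis and the shift to the grasp.

```bash
python3 - <<'E'
from h import *
from scipy.spatial.transform import Rotation as R
s=S();P=env.camera_params('wrist');rot=R.from_quat(s['orientation']);im=cv2.imread('pics/w12.png')
m=cv2.inRange(cv2.cvtColor(im,cv2.COLOR_BGR2HSV),(10,110,50),(28,255,255));k=np.zeros_like(m);k[90:220,305:360]=1;m*=k
c=max(cv2.findContours(m,0,2)[0],key=cv2.contourArea);r=cv2.minAreaRect(c);b=cv2.boxPoints(r);print(r)
w=np.array([onz(P,p,.024) for p in b]);print(w.round(4),w.mean(0))
for a in(0,1): d=w[a+1]-w[a];print(np.linalg.norm(d),np.degrees(np.arctan2(d[1],d[0])))
X=rot.as_matrix();print(X.round(3),'toolx yaw',np.degrees(np.arctan2(X[1,0],X[0,0])))
print('shift to',rot.inv().apply(np.array([*w.mean(0)[:2],.12])-s['position'])*100)
print('pan now', onz(P,(27,300),.075))
E
```

```text
{'t': 14.15, 'position': [0.4835, 0.3847, 0.2428], 'orientation': [0.746, 0.6659, -0.0091, -0.0003], 'wrist_force': [-0.6904, -0.5658, -0.7083], 'width': 1.002}
((333.89276123046875, 164.1412353515625), (72.37981414794922, 17.39113426208496), 87.39744567871094)
[[0.4436 0.3905 0.024 ]
 [0.445  0.4098 0.024 ]
 [0.5285 0.4054 0.024 ]
 [0.5272 0.385  0.024 ]] [0.48609105 0.39769028 0.024     ]
0.01929447962377595 86.13108117610471
0.08369427278552616 -3.0002796150996893
[[ 0.113  0.994 -0.014]
 [ 0.994 -0.113 -0.012]
 [-0.013 -0.013 -1.   ]] toolx yaw 83.51400405274356
shift to [ 1.47892881  0.26862862 12.26341849]
pan now [0.59760738 0.00896824 0.075     ]
```

The axis is −3° with a 19 mm width. The far end at x = 0.528 puts the centre at (0.478, 0.398). Turn by −3.5°, narrow the jaws to about 33 mm so the fingers clear the blue bar and the wall, and go part-way down.

```bash
python3 -m jog '[-0.22,0.7,-0.3,1,-3.5, -0.22,0.7,-0.2,2,0, -0.22,0,0,3,0, -0.22,0,0,3,0, -0.22,0,0,3,0, -0.22,0,0,1,0, -0.22,0,0,0,0]' 30
python3 - <<'E'
from h import *
s=S();snap('wrist','w13');P=env.camera_params('wrist');print(proj(P,[[.478,.3981,.024]]).round(), s['position'])
a=cv2.imread('pics/w13.png')[:,120:540];cv2.imwrite('pics/z13.png',cv2.resize(np.clip(a*1.6,0,255).astype(np.uint8),None,fx=1.45,fy=1.45,interpolation=2))
E
```

```text
t: 14.85
position: [0.4926, 0.3772, 0.1113]
orientation: [0.735, 0.678, -0.009, 0.007]
wrist_force: [0.3, -0.8, -0.2]
width: 0.389
{'t': 14.85, 'position': [0.4926, 0.3772, 0.1113], 'orientation': [0.7349, 0.6781, -0.0089, 0.0067], 'wrist_force': [0.3153, -0.7737, -0.1687], 'width': 0.3887}
[[348. 172.]] [0.49255965 0.37718315 0.11125877]
```

View pics/z13.png

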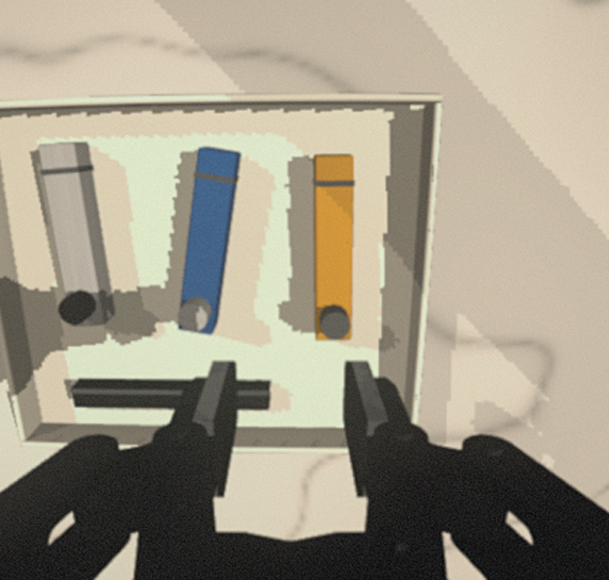

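Now the bar is vertical in the image at about x = 350 px and the jaw midline is at 320, so it needs about +2 cm in tool x and −1.6 cm in tool y.

```bash
python3 -m jog '[-0.22,1,-0.8,0,0, -0.22,1,-0.8,0,0, -0.22,0,0,2,0, -0.22,0,0,2,0, -0.22,0,0,1,0, -0.22,0,0,0,0]' 30
python3 - <<'E'
from h import *
from scipy.spatial.transform import Rotation as R
s=S();snap('wrist','w14');snap('side','s14');P=env.camera_params('wrist');rot=R.from_quat(s['orientation']);print(rot.as_matrix().round(3))
print(rot.inv().apply(np.array([.478,.3981,.0])-s['position'])*100)
a=cv2.imread('pics/w14.png')[:,120:540];b=cv2.imread('pics/s14.png')[100:220,240:360]
cv2.imwrite('pics/z14.png',np.hstack([cv2.resize(np.clip(a*1.6,0,255).astype(np.uint8),(420,400),interpolation=2),cv2.resize(b,(370,400),interpolation=2)]))
E
```

```text
t: 15.5
position: [0.4807, 0.41, 0.0716]
orientation: [0.734, 0.679, 0.002, 0.006]
wrist_force: [-0.3, 0.7, -0.3]
width: 0.388
{'t': 15.5, 'position': [0.4807, 0.41, 0.0716], 'orientation': [0.7339, 0.6792, 0.0017, 0.0059], 'wrist_force': [-0.2866, 0.6964, -0.3214], 'width': 0.3879}
[[ 0.077  0.997  0.01 ]
 [ 0.997 -0.077 -0.006]
 [-0.005  0.011 -1.   ]]
[-1.16957765 -0.26024639  7.16093475]
```

View pics/z14.png

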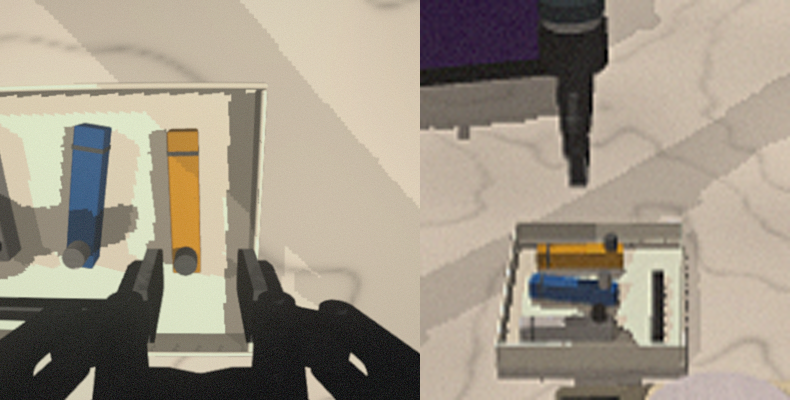

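```bash
python3 -m jog '[-0.22,-0.6,-0.1,0,0, -0.22,-0.5,-0.1,1,0, -0.22,0,0,1,0, -0.22,0,0,1,0, -0.22,0,0,0,0]' 30
python3 - <<'E'
from h import *
from scipy.spatial.transform import Rotation as R
s=S();snap('wrist','w15');P=env.camera_params('wrist');rot=R.from_quat(s['orientation']);print(rot.as_matrix().round(3)[2])
print(rot.inv().apply(np.array([.478,.3981,.0])-s['position'])*100)
a=cv2.imread('pics/w15.png')[:,120:540]
cv2.imwrite('pics/z15.png',cv2.resize(np.clip(a*1.6,0,255).astype(np.uint8),(630,600),interpolation=2))
E
```

```text
t: 16.1
position: [0.4811, 0.3993, 0.0437]
orientation: [0.735, 0.678, 0.005, 0.006]
wrist_force: [0.9, -0.3, 0.0]
width: 0.389
{'t': 16.1, 'position': [0.4811, 0.3993, 0.0437], 'orientation': [0.7346, 0.6785, 0.0053, 0.0064], 'wrist_force': [0.8916, -0.3073, 0.0193], 'width': 0.3892}
[-0.001  0.017 -1.   ]
[-0.14287534 -0.37679985  4.36035216]
```

View pics/z15.png

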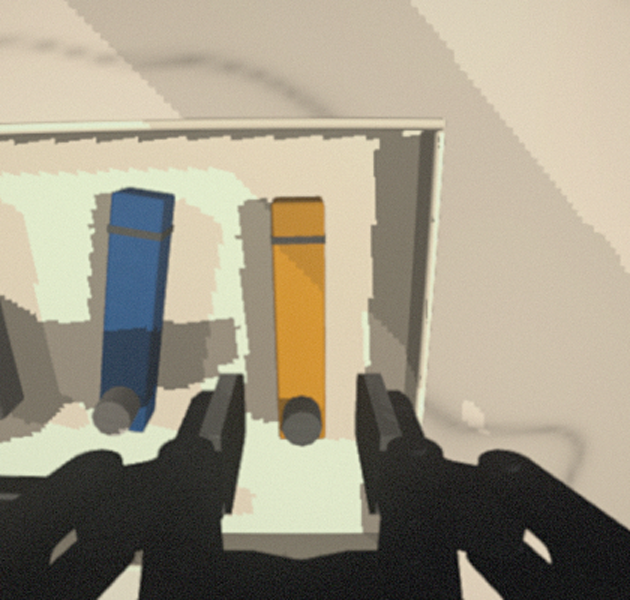

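The bar is centred between the pads at x = 300 in the zoom. I continue down, watching the force.

```bash
python3 -m jog '[-0.22,-0.1,-0.3,1,0, -0.22,0,0,1,0, -0.22,0,0,1,0, -0.22,0,0,0.8,0, -0.22,0,0,0,0]' 30
python3 - <<'E'
from h import *
from scipy.spatial.transform import Rotation as R
s=S();snap('wrist','w16');snap('side','s16');rot=R.from_quat(s['orientation'])
print(rot.inv().apply(np.array([.478,.3981,-.023])-s['position'])*100)
a=cv2.imread('pics/w16.png')[:,120:540];b=cv2.imread('pics/s16.png')[120:220,250:350]
cv2.imwrite('pics/z16.png',np.hstack([cv2.resize(np.clip(a*1.6,0,255).astype(np.uint8),(420,400),interpolation=2),cv2.resize(b,(370,400),interpolation=2)]))
E
```

```text
t: 16.65
position: [0.4787, 0.3993, 0.0025]
orientation: [0.734, 0.679, 0.006, 0.006]
wrist_force: [0.2, 0.7, -0.1]
width: 0.389
{'t': 16.65, 'position': [0.4787, 0.3993, 0.0025], 'orientation': [0.7345, 0.6786, 0.0058, 0.0062], 'wrist_force': [0.2011, 0.7292, -0.0926], 'width': 0.3894}
[-0.12677177 -0.10345877  2.55211152]
```

View pics/z16.png

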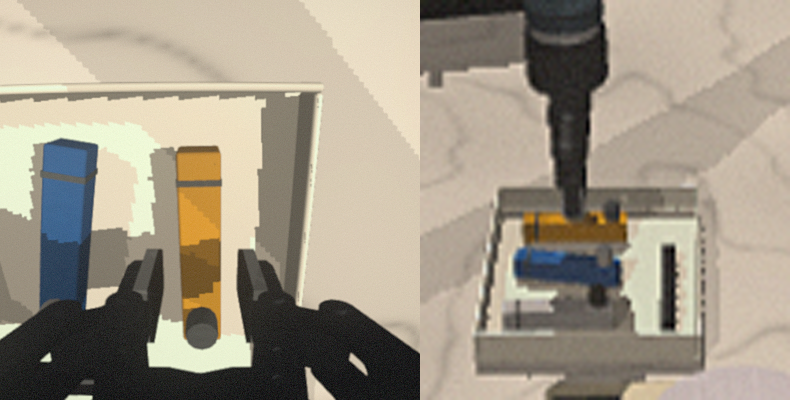

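The reported TCP z is 0.0025 with no contact force, and the tips are still above the bar, so the 32 mm offset is confirmed. I go about 2.3 cm further, gently.

```bash
python3 -m jog '[-0.22,-0.1,-0.1,0.7,0, -0.22,0,0,0.6,0, -0.22,0,0,0.5,0, -0.22,0,0,0,0]' 30;  python3 -m jog '[-0.22,0,0,0.3,0, -0.22,0,0,0,0]' 30
python3 - <<'E'
from h import *
S();snap('wrist','w17');snap('side','s17')
a=cv2.imread('pics/w17.png')[:,120:540];b=cv2.imread('pics/s17.png')[120:220,250:350]
cv2.imwrite('pics/z17.png',np.hstack([cv2.resize(np.clip(a*1.6,0,255).astype(np.uint8),(420,400),interpolation=2),cv2.resize(b,(370,400),interpolation=2)]))
E
```

```text
t: 17.15
position: [0.4797, 0.4, -0.0144]
orientation: [0.735, 0.679, 0.008, 0.006]
wrist_force: [-0.3, 0.0, -0.1]
width: 0.394
t: 17.35
position: [0.4798, 0.4001, -0.0176]
orientation: [0.735, 0.678, 0.008, 0.006]
wrist_force: [0.2, -0.1, -0.1]
width: 0.391
{'t': 17.35, 'position': [0.4798, 0.4001, -0.0176], 'orientation': [0.7345, 0.6785, 0.0082, 0.0062], 'wrist_force': [0.2234, -0.1208, -0.0711], 'width': 0.3906}
```

View pics/z17.png

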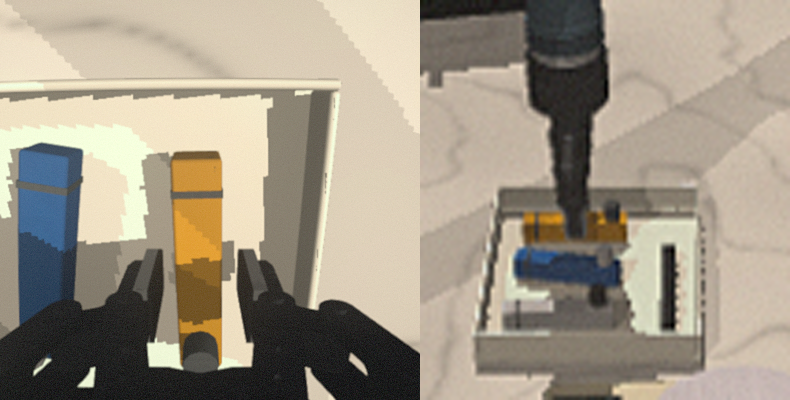

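```bash
python3 -m jog '[-0.22,-0.2,-0.1,0.3,0, -0.22,0,0,0.2,0, -0.22,0,0,0,0]' 30; python3 -m jog '[-1,0,0,0,0, -1,0,0,0,0, -1,0,0,0,0, -1,0,0,0,0, -1,0,0,0,0]' 40
python3 - <<'E'
from h import *
S();snap('wrist','w18');snap('side','s18')
a=cv2.imread('pics/w18.png')[:,120:540];b=cv2.imread('pics/s18.png')[120:220,250:350]
cv2.imwrite('pics/z18.png',np.hstack([cv2.resize(np.clip(a*1.6,0,255).astype(np.uint8),(420,400),interpolation=2),cv2.resize(b,(370,400),interpolation=2)]))
E
```

```text
t: 17.75
position: [0.4794, 0.3988, -0.0219]
orientation: [0.735, 0.678, 0.009, 0.006]
wrist_force: [0.6, -0.1, 0.3]
width: 0.391
t: 18.25
position: [0.4796, 0.3992, -0.0217]
orientation: [0.734, 0.679, 0.01, 0.006]
wrist_force: [-0.6, 0.3, 0.5]
width: 0.224
{'t': 18.25, 'position': [0.4796, 0.3992, -0.0217], 'orientation': [0.7345, 0.6785, 0.0097, 0.0061], 'wrist_force': [-0.5674, 0.329, 0.5451], 'width': 0.2237}
```

View pics/z18.png

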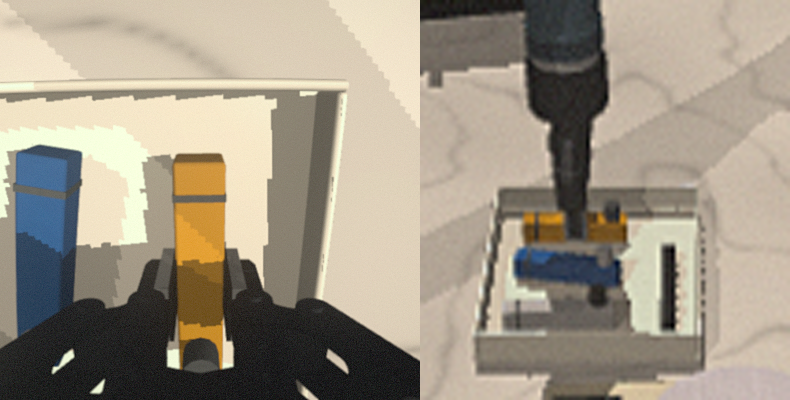

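The width of 0.224 (19 mm) shows the clamp is held. I lift it.

```bash
python3 -m jog '[-1,0,0,0,0, -1,0,0,-0.5,0, -1,0,0,-1,0, -1,0,0,-1.5,0, -1,0,0,-2,0, -1,0,0,-3,0, -1,0,0,-3,0, -1,0,0,-3,0]' 70;python3 -m jog '[-1,0,0,-3,0, -1,0,0,-2,0, -1,0,0,0,0]' 70
python3 - <<'E'
from h import *
from scipy.spatial.transform import Rotation as R
s=S();snap('wrist','w19');snap('side','s19');rot=R.from_quat(s['orientation']);print(rot.as_matrix().round(3))
print(rot.inv().apply(np.array([.603,.013,.15])-s['position'])*100)
a=cv2.imread('pics/w19.png')[:,120:540];b=cv2.imread('pics/s19.png')[100:260,220:380]
cv2.imwrite('pics/z19.png',np.hstack([cv2.resize(np.clip(a*1.6,0,255).astype(np.uint8),(420,400),interpolation=2),cv2.resize(b,(370,400),interpolation=2)]))
E
```

```text
t: 19.15
position: [0.4707, 0.393, 0.1192]
orientation: [0.734, 0.679, 0.001, 0.006]
wrist_force: [0.6, 0.1, -3.8]
width: 0.217
t: 19.45
position: [0.472, 0.3961, 0.1805]
orientation: [0.734, 0.679, 0.007, 0.006]
wrist_force: [0.4, 0.5, -3.1]
width: 0.212
{'t': 19.45, 'position': [0.472, 0.3961, 0.1805], 'orientation': [0.7341, 0.679, 0.0074, 0.0064], 'wrist_force': [0.3677, 0.5017, -3.1346], 'width': 0.2122}
[[ 0.078  0.997  0.02 ]
 [ 0.997 -0.078  0.001]
 [ 0.002  0.019 -1.   ]]
[-37.18138479  15.97478019   3.2747053 ]
```

View pics/z19.png

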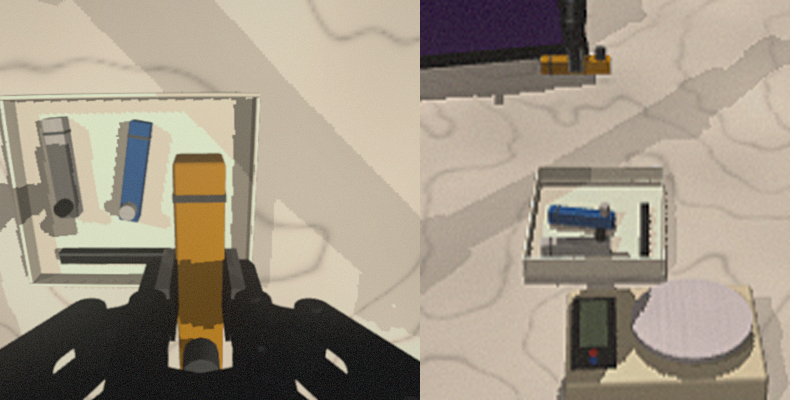

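The clamp is held level, and the other bars are still in the tray. I carry it to the pan.

```bash
python3 -m jog '[-1,-1.5,0.6,0,0, -1,-3,1.3,0,0, -1,-3.5,1.5,0,0, -1,-3.5,1.5,0,0, -1,-3.5,1.5,0,0, -1,-3.5,1.5,0,0, -1,-3.5,1.5,0,0, -1,-3.5,1.5,0,0]' 70;python3 -m jog '[-1,-3.5,1.5,0,0, -1,-3,1.3,0,0, -1,-2,1,0,0, -1,-1,0.5,0,0, -1,0,0,0,0, -1,0,0,0,0]' 70
python3 - <<'E'
from h import *
from scipy.spatial.transform import Rotation as R
s=S();rot=R.from_quat(s['orientation']);print(rot.as_matrix().round(3))
print(rot.inv().apply(np.array([.6045,.0145,.05])-s['position'])*100)
E
```

```text
t: 20.35
position: [0.5494, 0.116, 0.1621]
orientation: [0.73, 0.683, -0.011, 0.001]
wrist_force: [-0.0, -0.4, -2.8]
width: 0.215
t: 20.95
position: [0.5772, -0.0056, 0.1511]
orientation: [0.737, 0.676, -0.023, -0.004]
wrist_force: [0.1, 1.3, -2.1]
width: 0.215
{'t': 20.95, 'position': [0.5772, -0.0056, 0.1511], 'orientation': [0.7368, 0.6758, -0.0226, -0.004], 'wrist_force': [0.0596, 1.26, -2.074], 'width': 0.2149}
[[ 0.086  0.996 -0.039]
 [ 0.996 -0.087 -0.025]
 [-0.028 -0.036 -0.999]]
[2.51578138 2.90877923 9.94707328]
```

```bash
python3 -m jog '[-1,1.2,1.4,0,0, -1,1.2,1.4,1,0, -1,0,0,1.5,0, -1,0,0,1.5,0, -1,0,0,1.5,0, -1,0,0,0.5,0, -1,0,0,0,0]' 70
python3 - <<'E'
from h import *
from scipy.spatial.transform import Rotation as R
s=S();rot=R.from_quat(s['orientation']);print(rot.as_matrix().round(3)[2])
print(rot.inv().apply(np.array([.6045,.0145,.0493])-s['position'])*100)
snap('scene','c20');snap('side','s20')
a=cv2.imread('pics/c20.png')[160:300,220:380];b=cv2.imread('pics/s20.png')[130:280,260:410]
cv2.imwrite('pics/z20.png',np.hstack([cv2.resize(a,(457,400),interpolation=2)[:,:400],cv2.resize(b,(400,400),interpolation=2)]))
E
```

```text
t: 21.65
position: [0.598, 0.0242, 0.0829]
orientation: [0.732, 0.681, -0.025, -0.008]
wrist_force: [0.5, 0.2, -1.7]
width: 0.214
{'t': 21.65, 'position': [0.598, 0.0242, 0.0829], 'orientation': [0.7322, 0.6806, -0.0249, -0.0084], 'wrist_force': [0.4833, 0.1674, -1.6749], 'width': 0.2138}
[-0.025 -0.046 -0.999]
[-0.83631111  0.87243428  3.34374192]
```

View pics/z20.png

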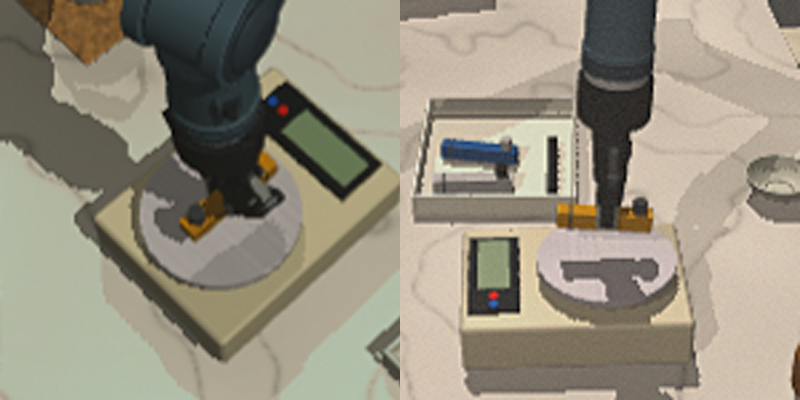

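The clamp is over the pan, about 30 mm up, and slightly off centre. I correct and lower it slowly.

```bash
python3 -m jog '[-1,-0.4,0.4,0,0, -1,-0.4,0.4,0.5,0, -1,0,0,0.7,0, -1,0,0,0.7,0, -1,0,0,0,0]' 70; python3 -m jog '[-1,0,0,0.3,0, -1,0,0,0.2,0, -1,0,0,0,0]'
```

```text
t: 22.25
position: [0.609, 0.0122, 0.0662]
orientation: [0.734, 0.679, -0.022, -0.005]
wrist_force: [-0.2, -0.4, -2.3]
width: 0.218
t: 22.55
position: [0.6084, 0.0124, 0.0604]
orientation: [0.733, 0.679, -0.022, -0.006]
wrist_force: [-0.4, -0.2, -3.1]
width: 0.212
```

```bash
python3 -m jog '[-1,0.1,-0.2,0.3,0, -1,0,0,0.2,0, -1,0,0,0,0]'; python3 -m jog '[-1,0,0,0.2,0, -1,0,0,0.1,0, -1,0,0,0,0]'
python3 - <<'E'
from h import *
S();snap('scene','c21');snap('side','s21')
a=cv2.imread('pics/c21.png')[160:300,220:380];b=cv2.imread('pics/s21.png')[150:270,280:400]
cv2.imwrite('pics/z21.png',np.hstack([cv2.resize(a,(457,400),interpolation=2)[:,:400],cv2.resize(b,(400,400),interpolation=2)]))
E
```

```text
t: 22.85
position: [0.6062, 0.0141, 0.0552]
orientation: [0.733, 0.68, -0.022, -0.006]
wrist_force: [-0.2, -0.0, -3.2]
width: 0.214
t: 23.15
position: [0.6062, 0.0142, 0.0525]
orientation: [0.733, 0.68, -0.022, -0.006]
wrist_force: [0.2, -0.4, -1.2]
width: 0.215
{'t': 23.15, 'position': [0.6062, 0.0142, 0.0525], 'orientation': [0.7331, 0.6798, -0.022, -0.0057], 'wrist_force': [0.2077, -0.431, -1.1676], 'width': 0.2153}
```

View pics/z21.png

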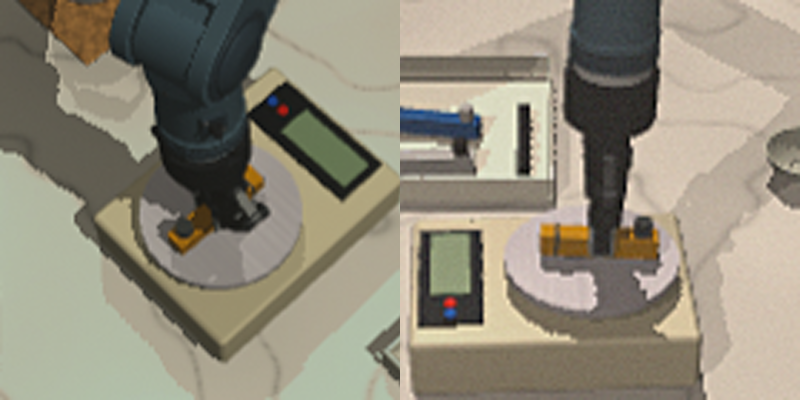

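```bash
python3 -m jog '[-1,0,0,0.2,0, -1,0,0,0,0]'; python3 -m jog '[-1,0,0,0.2,0, -1,0,0,0,0]';python3 -m jog '[-1,0,0,0.2,0, -1,0,0,0,0]'
```

```text
t: 23.45
position: [0.6065, 0.0143, 0.0523]
orientation: [0.733, 0.68, -0.022, -0.005]
wrist_force: [-1.4, -0.6, 0.1]
width: 0.215
t: 23.65
position: [0.6069, 0.0142, 0.0522]
orientation: [0.733, 0.68, -0.022, -0.005]
wrist_force: [-1.4, 0.6, 1.0]
width: 0.212
t: 23.85
position: [0.6071, 0.0142, 0.052]
orientation: [0.733, 0.68, -0.022, -0.005]
wrist_force: [-2.4, -0.4, 1.9]
width: 0.215
```

The force shows contact, with z stalled and the weight taken up. I release gently and rise.

```bash
python3 -m jog '[-0.45,0,0,0,0, -0.3,0,0,0,0, -0.2,0,0,0,0, 0,0,0,0,0, 0.2,0,0,0,0, 0.2,0,0,0,0, 0.2,0,0,0,0]' 20
python3 - <<'E'
from h import *
S();snap('scene','c22');snap('side','s22');snap('wrist','w22')
a=cv2.imread('pics/w22.png');b=cv2.imread('pics/s22.png')[150:270,280:400]
cv2.imwrite('pics/z22.png',np.hstack([cv2.resize(np.clip(a*1.5,0,255).astype(np.uint8)[:,120:520],(400,400),interpolation=2)[:,:400],cv2.resize(b,(400,400),interpolation=2)]))
E
```

```text
t: 24.55
position: [0.6093, 0.0144, 0.0511]
orientation: [0.733, 0.68, -0.02, -0.004]
wrist_force: [1.1, -0.1, 0.1]
width: 0.602
{'t': 24.55, 'position': [0.6093, 0.0144, 0.0511], 'orientation': [0.7333, 0.6796, -0.0198, -0.0036], 'wrist_force': [1.0663, -0.145, 0.1065], 'width': 0.6023}
```

View pics/z22.png

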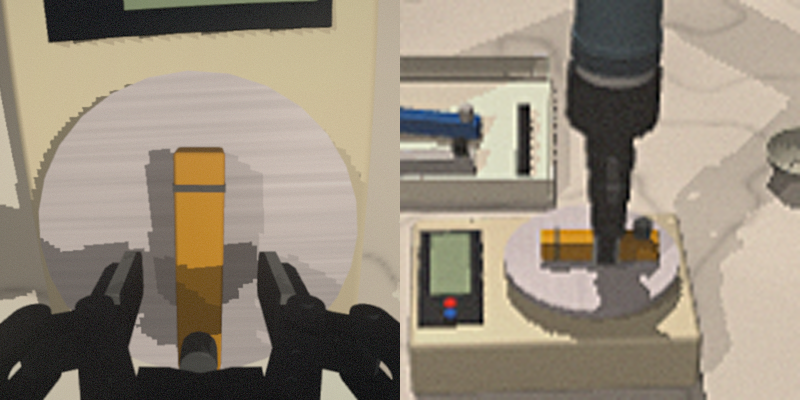

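Released, and the clamp lies near the middle of the pan. I rise straight up and check.

```bash
python3 -m jog '[0.2,0,0,-1,0, 0.2,0,0,-2,0, 0.2,0,0,-4,0, 0.2,0,0,-4,0, 0.2,0,0,-4,0, 0.2,0,0,-4,0, 0.2,0,0,0,0]' 20
python3 - <<'E'
from h import *
S();P=env.camera_params('wrist');w=snap('wrist','w23');snap('side','s23');c=snap('scene','c23')
a=cv2.imread('pics/w23.png');b=cv2.imread('pics/s23.png')[140:390,200:450]
cv2.imwrite('pics/z23.png',np.hstack([cv2.resize(a[:,120:520],(400,400)),cv2.resize(b,(400,400),interpolation=2)]))
E
```

```text
t: 25.4
position: [0.6152, 0.0189, 0.2511]
orientation: [0.733, 0.68, -0.02, -0.004]
wrist_force: [0.4, 1.0, -0.1]
width: 0.599
{'t': 25.4, 'position': [0.6152, 0.0189, 0.2511], 'orientation': [0.7331, 0.6798, -0.0203, -0.0042], 'wrist_force': [0.4203, 0.9704, -0.1182], 'width': 0.5993}
```

View pics/z23.png

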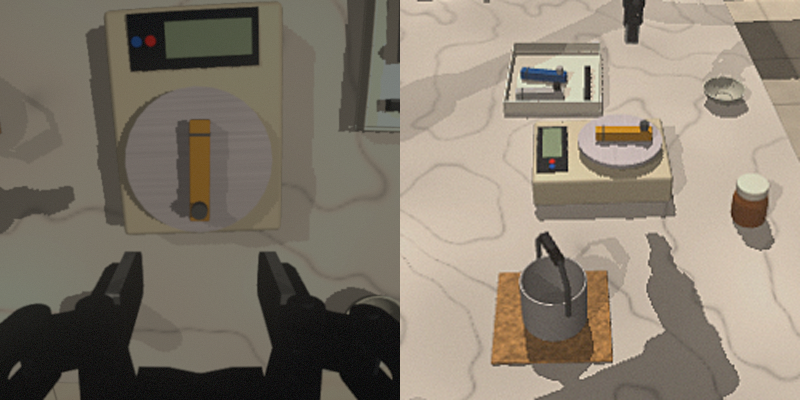

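The wrist view has the pan centre at about (198,158) and the clamp's middle at (200,170). That is about 12 px, or 12 mm, off centre, against a limit of 35 mm. The pot is upright and wholly on the mat, the three other bars are in the tray, and the arm touches nothing. I hand in.

```bash
python3 - <<'E'
from h import *
print(env.hand_in()); S()
E
```

```text
the job is handed in; nothing more can be done
None
the job is handed in; nothing more can be done
```

I lifted the pot by its handle, stood it on the cork mat, and then laid the brass clamp on the balance pan. I handed the job in at about 25.5 s. `hand_in` gives no verdict, so what follows rests on my own checks.

**Last checks, from the pictures**
- **Pot:** it stands upright and wholly on the mat. Before I let go, its axis was about 6 mm from the mat's centre (limit 36 mm).
- **Clamp:** it lies level on the pan, about 12 mm from the pan's centre (limit 35 mm).
- **Other parts:** the steel, blue and black bars are still in the tray.
- **Robot:** the gripper is clear of everything, at a reported height of 0.25 m. The wrist force readings I saw stayed below about 5 N.

**What disagreed**
- **Fingertip position:** all three cameras showed the closed fingertips about 32 mm higher than the reported TCP position. I trusted the pictures. Both grasps fitted that: the TCP read −0.022 m in the tray with no contact force.
- **Pot height while hanging:** the side and scene cameras first differed by about 20 mm. They agreed once I corrected the rim pixel and the pot's height.
- **Tool tilt:** the tool leaned about 2–3° while carrying, so one end of the clamp probably touched the pan first. By my estimate its middle settled about 2 mm on release.

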